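# Lock a mounted find under the lens and hold the focus lever on its third click

## Robot

A 7-joint arm with a two-finger parallel gripper is mounted at the origin on the work surface. World frame = base frame: x ahead of the robot, y to its left, z up, the work surface at z = 0. Lengths are in m, angles in rad, forces in N, time in s.
With the tool pointing down it reaches from about 0.425 to 0.925 m from the base axis. Payload 6.8 kg.
Tool frame: the origin (TCP) lies at the very end of the fingers, on their centre line; the grasp point (between the pads) lies 19 mm behind it; z points along the fingers, y is the line along which they close (so a half turn about z gives the same grasp; the last joint's range is limited). The gripper opens to 85 mm and grips with 20 to 120 N. Pads are 22 mm wide; open, the fingers measure 114 mm over their backs; the gripper's body (76 mm by 85 mm) begins 54 mm behind the grasp point. The pads swing forward as they close: fully open they stand 13 mm farther back than shut.
Start: joints at [1.141, 0.477, 0.022, 1.555, -0.011, 1.109, -0.083], TCP at [0.213, -0.64, 0.231] pointing down, gripper open.
Joint ranges: [-2.96, 2.96], [-0.34, 2.1], [-1.41, 1.46], [0.24, 2.44], [-1.37, 4.51], [0.17, 1.92], [-2.96, 2.96]. Speed limits (rad/s): [2.39, 2.39, 3.14, 3.14, 3.14, 3.14, 3.14].

## Interface

Orientations are given as a rotation vector (axis times angle).
In Python, from bench import get_obs, grab_frame, hand_in gives the robot as it stands.
- The arm moves only by the tool drive_tool, never from a script. Its argument "rows" is a list of rows, each an object with "offset": the shift along the tool's x, y, z as a fraction of full scale, a list of three; "rotation": the turn, a rotation vector about the tool's x, y, z as a fraction of full scale, a list of three; "claw": the opening, from 0 (shut) to 1 (fully open). In form: [{"offset": [tx, ty, tz], "rotation": [wx, wy, wz], "claw": claw}, ...]. A call has 1 to 20 rows; each row is the pose to reach, as a shift and turn from the pose commanded when the call began, along the tool's axes at that moment; what a row does not reach only later rows make up. Full scale, the value 1, is 0.15 m for a shift and 2 rad for a turn. A row lasts 1/12 s, in which the tool goes at most 41.7 mm and 7.16 degrees, less where a joint would pass 70% of its speed; a pose out of reach is approached as far as the arm can. A call with a number of a shift or a turn outside -1 to 1 is refused whole. A call with a gripper value outside its range is refused whole. The fingers move at their own pace and stop on an object; "force" is the grip in N (left out, the last holds). Time passes only in rows, so rows that repeat a pose let the fingers close. It gives the time, the measured TCP pose, the force, the opening and the grip force at its end, in the units of the state.
- get_obs(): the state, without advancing time (a new reading comes with each control period).
- grab_frame(name): name is "side" or "top" or "wrist"; returns a dict with "frame" (400x640x3 uint8, red, green, blue), "z_map" (400x640 float32, m along the optical axis (not along the pixel's ray), 0 where there is no reading), "vfov" (degrees; the focal length in pixels is half the picture's height over the tangent of half this angle, whatever the lens; pixels are square), "cx", "cy" (the principal point, pixels), "D" ([k1, k2, p1, p2, k3] as OpenCV has them; the pictures are not rectified), "R" (3x3) and "t" (3): a world point X has camera coordinates R X + t. Camera axes: x right, y down, z forward; pixel columns grow to the right and rows downward; lengths in m; the calibration is good to about 2 mm. A picture is of the moment at which its call begins.
- hand_in(): hands the job in; it is judged then, once.
The state is a dict: "clock": time; "joints": joint angles; "qvel": joint speeds; "tau": joint torques, N m; "tcp_pos": TCP position; "orientation": TCP orientation; "contact_force": force on the tool from outside, world axes, zero at the start; "moment": the same for the moment, N m; "grip_width": finger opening in m; "gripper_force": force on a finger pad.
Only numpy, scipy, OpenCV 4.12 (cv2) and the standard library are available. Lean on these libraries where they do the work, as an engineer would, in place of code of your own. Each camera call takes 0.05 s, during which the arm holds its last target. There are 200 camera calls.

## Task

Set the amber resin block upright and fully home in the pocket of the inspection stand, let go of it, and swing the red locking lever fully shut over it. Then draw the orange-knobbed focus lever on by exactly three clicks, counted by feel after some free play that differs each time, never going on to the fourth; it springs back when let go, so finish while still holding it on the third click. Leave everything else where it is.

Things in the scene. Friction and masses are not known exactly. Their poses are not given: they have to be found in the camera images.
- stand: White inspection stand, fixed: plate 170 (x) x 320 (y) x 12 mm; origin under its centre, z up. On it: dark steel pocket block 52 x 60 x 20 mm at (0, 75) mm; locking lever's post at (0, 135); black lens barrel 22 mm thick, axis 50 mm up, along y from -40 to 21 at x = 0, creeping 17 mm to the pocket as the focus lever turns; grey drum 96 mm across, 26 mm high near (0, -104).
- pocket (a point): Centre of the pocket's floor, 16 mm above the underside of the stand; axes as the stand's. The pocket is 33 mm (stand x) by 47 mm (stand y), 16 mm deep, its rim 32 mm above the table.
- amber_mount: Loose amber resin block on a black foot, a bronze find cast in it: 30 (its x) x 44 (its y) x 45 mm high, about 0.11 kg, upright on a 4 mm thick white mat left of the stand. Origin at the centre of its underside. Long side goes along the stand's y; either way round will do. Seated, it stands 29 mm out of the pocket.
- lock_lever (a joint): Red locking lever swinging level about its post, rad: 0 = open, along the stand's -x; grows anticlockwise seen from above to 1.57 = shut at its stop, across the top of the seated block, along the stand's -y. Friction about 1 N at the knob; stays where left; starts at 0 to 0.3. Its underside passes 2.5 mm above a fully seated block.
- lock_knob (a point): Upright black knob near the end of the locking lever, 14 mm across, 75 mm from the hinge axis, standing 24 mm above the lever; this point is 12 mm below the knob's top and 12 mm above the lever's upper face.
- lock_hinge (a point): Point on the locking lever's hinge axis, level with lock_knob.
- focus_knob (a point): Upright orange knob at the end of the focus lever, 14 mm across, 95 mm from the hinge axis, standing 38 mm above the lever; this point is 18 mm below its top and 20 mm above the lever's upper face.
- focus_hinge (a point): Point on the focus lever's hinge axis, level with focus_knob. Feel at the knob: a spring returns the lever to rest from anywhere (4.2 N, rising to 6 N); on top of it the resistance rises about 3 N as a tooth is met, fades to none at its crest, falls 3 N below the spring's pull, and jumps up again in the notch: a click.
- click_ring: Toothed click ring hidden inside the grey drum, not visible; it cannot be turned by hand and sits at a different angle each time. Origin on the hinge axis; its x axis points from there in the direction that the focus lever points when on the third click.
- focus_lever: Aluminium lever over the grey drum; origin on the hinge axis at the drum's underside, x along it to the knob. Rests on a stop roughly along the stand's -x; turns level, anticlockwise seen from above, by 1.45 rad at most. Notches are 0.21 rad (20 mm at the knob) apart; reaching a notch is one click. The first lies 0.32 to 0.62 rad from rest, differing each time, after free play.
- blue_mount: Loose blue resin block on a white foot, same size as the amber one, on the white mat: leave alone. Origin under its centre.
- sherd: Terracotta sherd, about 70 x 40 x 10 mm, far end of the white mat: leave alone.
- dish: White dish 90 mm across, 18 mm high, right of the stand: leave alone.
- jar: Jar with a blue cap, 48 mm across, 60 mm high, behind the stand: leave alone.
- loupe: Black loupe, 26 mm across, 22 mm high, standing on the stand's plate behind the lens: leave alone.
- brush: Brush with a wooden handle lying near the robot: leave alone.
- bronze_lump: Green-brown bronze lump, 48 mm across, 18 mm high, right of the stand: leave alone.
Things that resemble listed ones, but are neither listed nor needed, are in the scene too. What is shaped like the amber_mount but pink or turquoise is not meant.

How it is judged:
By the outcome, as a careful person would: the job done as asked, in the order asked, and still so for the second after the job is handed in, while the arm keeps its last pose, push and grip.
It also fails if it takes over 72 s, if anything falls off the work surface, if the arm or the gripper's body presses on something with over 40 N, if the wrist force passes 120 N, or if a joint passes its speed limit or range.

## Working session

There is one attempt and no reset: what is moved stays moved. The work goes in short steps, Python scripts to look and compute and a tool call to move; the robot and the scene stay as the last step left them, time stands still between calls to the robot, and variables do not carry over. Pictures are saved under pics/ and viewed, at most 10 in all, crops included, and the job is handed in when it is done.

Besides the shell and the picture viewer there is one more tool, called after "Call:" in YAML: its name, and indented under it one key for each argument. drive_tool: Moves the arm, as the interface text tells. Its arguments: {"type":"object","properties":{"rows":{"type":"array","items":{"type":"object","properties":{"offset":{"type":"array","items":{"type":"number"}},"rotation":{"type":"array","items":{"type":"number"}},"claw":{"type":"number"}}}},"force":{"type":"number"}},"required":["rows"]}

```bash
ls; mkdir -p pics
cat > h.py <<'E'
import numpy as np, cv2
from bench import get_obs, grab_frame
def cam(name):
    f=grab_frame(name); h=f["frame"].shape[0]
    fl=h/2/np.tan(np.radians(f["vfov"])/2)
    K=np.array([[fl,0,f["cx"]],[0,fl,f["cy"]],[0,0,1.]])
    f["K"]=K; f["D"]=np.array(f["D"],float); f["R"]=np.array(f["R"]);f["t"]=np.array(f["t"]); return f
def world(f):
    "HxWx3 world points from z_map"
    h,w=f["z_map"].shape
    u,v=np.meshgrid(np.arange(w),np.arange(h))
    n=cv2.undistortPoints(np.stack([u,v],-1).reshape(-1,1,2).astype(np.float64),f["K"],f["D"]).reshape(h,w,2)
    z=f["z_map"][...,None]
    X=np.concatenate([n*z,z],-1)
    return (X-f["t"])@f["R"]
def save(f,name,box=None,s=1):
    im=f["frame"][...,::-1]
    if box: im=im[box[1]:box[3],box[0]:box[2]]
    cv2.imwrite("pics/"+name,cv2.resize(im,None,fx=s,fy=s,interpolation=cv2.INTER_CUBIC))
E
python3 - <<'E'
from h import *
import pickle
o=get_obs(); print(o)
for n in ("top","side"):
    f=cam(n); save(f,n+"0.png"); W=world(f); pickle.dump((f,W),open(n+".pkl","wb")); print(n,f["K"][0,0],f["D"],-f["R"].T@f["t"])
E
```

```text
pics
{'clock': 0.0, 'joints': array([ 1.14088617,  0.47779224,  0.02233709,  1.5564397 , -0.01149145,
        1.10929676, -0.08313214]), 'qvel': array([ 0.00115259, -0.00195187, -0.00010249,  0.00065061,  0.0007372 ,
       -0.00090225, -0.00022418]), 'tau': array([ 7.39846146e-04, -5.96453047e+01,  1.60787232e+00, -2.81203526e+01,
        1.23834264e-02,  9.31803079e-03,  4.00216948e-06]), 'tcp_pos': array([ 0.21329253, -0.6397983 ,  0.2303359 ]), 'orientation': array([-3.0992788e+00, -5.0303174e-01,  6.7111799e-04]), 'contact_force': array([-0.3806616 , -0.37496304, -0.07666026]), 'moment': array([-0.00160099,  0.02237313,  0.00697537]), 'gripper_force': 0.0, 'grip_width': 0.0851695897900952}
top 383.6037119539102 [0.00439507 0.         0.         0.         0.        ] [ 0.36249022 -0.00275112  1.06004146]
side 371.71637859258954 [-0.07589386  0.          0.          0.          0.        ] [0.37494598 0.55937699 0.82825137]
```

View pics/top0.png

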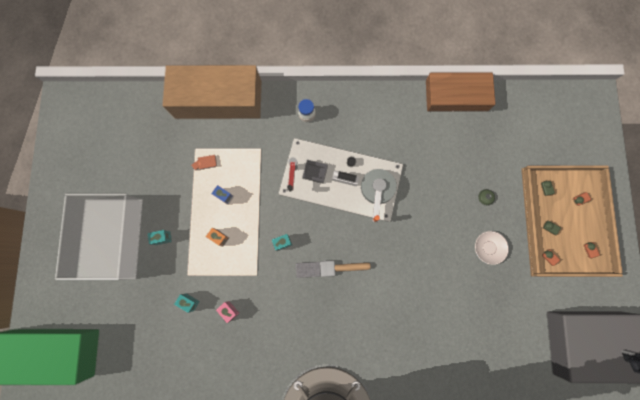

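View pics/side0.png

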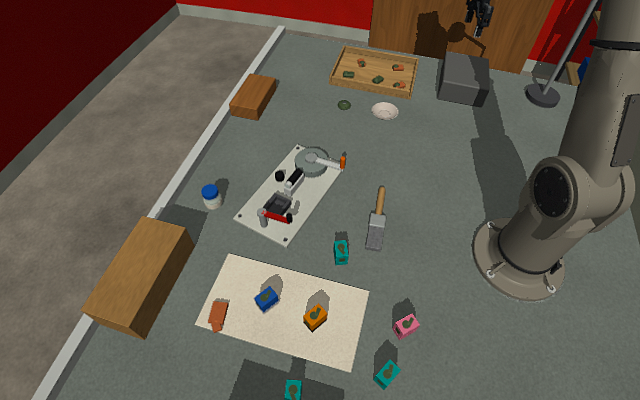

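The top view shows the amber block at (217,237), the stand around (341,180), the lock lever at (292,175) with its knob at (291,188), and the focus lever from (379,185) to its knob at (377,218). The side view agrees, and the teal, pink and blue look-alikes are elsewhere.

```bash
cat > m.py <<'E'
from h import *
import pickle
f,W=pickle.load(open("top.pkl","rb")); g,V=pickle.load(open("side.pkl","rb"))
def rect(P):
    r=cv2.minAreaRect((P[:,:2]*1000).astype(np.float32)); return np.round(cv2.boxPoints(r)).tolist(),[np.round(x,2) for x in r]
for nm,F,X,b in (("top",f,W,(270,130,412,228)),("side",g,V,(225,135,350,250))):
    hsv=cv2.cvtColor(F["frame"],cv2.COLOR_RGB2HSV)
    m=np.zeros(hsv.shape[:2],bool); m[b[1]:b[3],b[0]:b[2]]=1
    z=X[...,2]
    p=m&(z>.008)&(z<.017)
    n,l,st,c=cv2.connectedComponentsWithStats(p.astype(np.uint8)); k=1+np.argmax(st[1:,4]); 
    print(nm,"plate",rect(X[l==k]),np.median(z[l==k]))
    q=m&(hsv[...,0]<22)&(hsv[...,0]>4)&(hsv[...,1]>150)&(z>.03); print("orange",q.sum(),X[q].mean(0),X[q].min(0),X[q].max(0))
    q=m&((hsv[...,0]<5)|(hsv[...,0]>174))&(hsv[...,1]>130)&(z>.03); P=X[q]; print("red",q.sum(),rect(P),np.median(P[:,2]))
    a=(hsv[...,0]<24)&(hsv[...,0]>6)&(hsv[...,1]>150)&(X[...,1]>.2)&(X[...,1]<.42)&(z>.015)&(z<.08)&(X[...,0]<.52)&(X[...,0]>.3)
    P=X[a]; print("amber",a.sum(),rect(P),P[:,2].max()); T=P[P[:,2]>P[:,2].max()-.008]; print(" topface",rect(T),T[:,2].mean())
    q=m&(z>.02); 
    mm=m&(z>.025)&(hsv[...,1]<60)
    # drum
    for lo,hi in ((.028,.036),(.036,.042),(.042,.05),(.05,.056),(.056,.064),(.064,.075),(.075,.1)):
        q=m&(z>lo)&(z<hi); print(lo,hi,q.sum(), np.round(X[q].mean(0),4) if q.any() else "")
E
python3 m.py
python3 - <<'E'
import sys; sys.path.insert(0,'.')
import os; os.chdir('.')
from h import *; import pickle
f,W=pickle.load(open("top.pkl","rb")); save(f,"c1.png",(180,130,420,260),3.3)
E
```

```text
top plate ([[494.0, -175.0], [659.0, -217.0], [737.0, 93.0], [572.0, 135.0]], [array([615.54, -40.94]), array([319.6 , 170.21]), np.float64(75.89)]) 0.011345531449972763
orange 15 [ 0.49512906 -0.12845534  0.08158245] [ 0.4910323  -0.13307974  0.07027394] [ 0.50005596 -0.12432168  0.08591913]
red 68 ([[586.0, 90.0], [643.0, 84.0], [644.0, 94.0], [587.0, 100.0]], [array([614.75,  92.25]), array([ 9.65, 56.96]), np.float64(83.97)]) 0.07033354373239145
amber 52 ([[431.0, 284.0], [451.0, 271.0], [472.0, 303.0], [452.0, 316.0]], [array([451.54, 293.35]), array([38.39, 24.04]), np.float64(56.93)]) 0.05172439631498988
 topface ([[431.0, 284.0], [451.0, 271.0], [472.0, 303.0], [452.0, 316.0]], [array([451.54, 293.35]), array([38.39, 24.04]), np.float64(56.93)]) 0.04800541302110302
0.028 0.036 495 [ 0.6193 -0.0527  0.0328]
0.036 0.042 594 [ 0.5927 -0.1377  0.038 ]
0.042 0.05 287 [ 0.5625 -0.1346  0.0464]
0.05 0.056 67 [ 0.5998 -0.0694  0.0532]
0.056 0.064 123 [ 0.6098 -0.0516  0.059 ]
0.064 0.075 175 [0.619  0.0842 0.0705]
0.075 0.1 59 [ 0.5423 -0.001   0.0871]
side plate ([[497.0, -174.0], [
[... 339 characters left out ...]
ray([612.32,  93.3 ]), array([15.98, 73.53]), np.float64(86.68)]) 0.07359753171888692
amber 305 ([[428.0, 286.0], [453.0, 269.0], [478.0, 304.0], [453.0, 322.0]], [array([452.9 , 295.19]), array([43.84, 30.28]), np.float64(54.94)]) 0.05356762550146734
 topface ([[428.0, 286.0], [453.0, 269.0], [478.0, 304.0], [453.0, 322.0]], [array([452.9 , 295.12]), array([43.82, 30.23]), np.float64(54.69)]) 0.05039634718009872
0.028 0.036 311 [ 0.624  -0.0047  0.0329]
0.036 0.042 507 [ 0.6058 -0.1087  0.0397]
0.042 0.05 409 [ 0.5401 -0.0515  0.0462]
0.05 0.056 162 [ 0.5754 -0.1039  0.0518]
0.056 0.064 139 [ 0.6075 -0.046   0.0605]
0.064 0.075 207 [0.6161 0.0709 0.0719]
0.075 0.1 117 [0.5716 0.0367 0.0845]
```

View pics/c1.png

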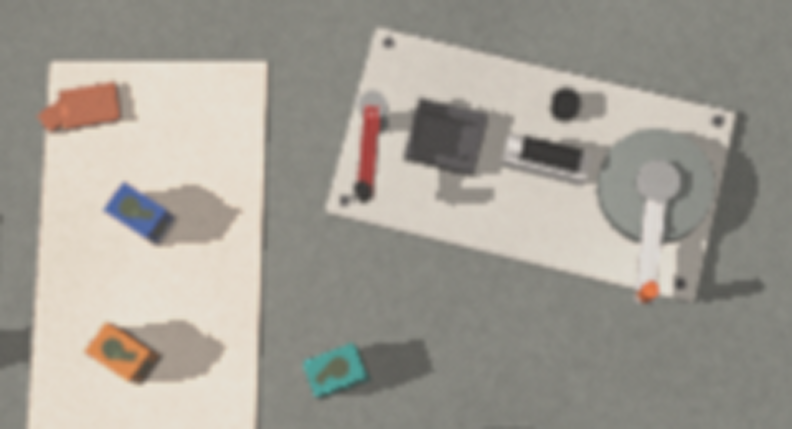

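Call:
drive_tool:
  rows:
    - {"offset": [1,-1,0],"rotation": [0,0,0],"claw": 1}
    - {"offset": [1,-1,0],"rotation": [0,0,0],"claw": 1}
    - {"offset": [1,-1,0],"rotation": [0,0,0],"claw": 1}
    - {"offset": [1,-1,0],"rotation": [0,0,0],"claw": 1}
    - {"offset": [1,-1,0],"rotation": [0,0,0],"claw": 1}
    - {"offset": [1,-1,0],"rotation": [0,0,0],"claw": 1}

```text
clock: 0.6
tcp_pos: [0.313, -0.443, 0.231]
orientation: [-3.095, -0.518, -0.003]
contact_force: [-0.4, 0.5, -0.5]
grip_width: 0.0853
gripper_force: 0.0
```

Call:
drive_tool:
  rows:
    - {"offset": [1,-1,0],"rotation": [0,0,0],"claw": 1}
    - {"offset": [1,-1,0],"rotation": [0,0,0],"claw": 1}
    - {"offset": [1,-1,0],"rotation": [0,0,0],"claw": 1}
    - {"offset": [1,-1,0],"rotation": [0,0,0],"claw": 1}
    - {"offset": [1,-1,0],"rotation": [0,0,0],"claw": 1}
    - {"offset": [1,-1,0],"rotation": [0,0,0],"claw": 1}

```text
clock: 1.1
tcp_pos: [0.4067, -0.2535, 0.2314]
orientation: [-3.096, -0.519, -0.003]
contact_force: [0.3, 0.1, -0.2]
grip_width: 0.0852
gripper_force: 0.0
```

Call:
drive_tool:
  rows:
    - {"offset": [1,-1,0],"rotation": [0,0,-0.32],"claw": 1}
    - {"offset": [1,-1,0],"rotation": [0,0,-0.32],"claw": 1}
    - {"offset": [1,-1,0],"rotation": [0,0,-0.32],"claw": 1}
    - {"offset": [1,-1,0],"rotation": [0,0,-0.32],"claw": 1}
    - {"offset": [1,-1,0],"rotation": [0,0,-0.32],"claw": 1}
    - {"offset": [1,-1,0],"rotation": [0,0,-0.32],"claw": 1}
    - {"offset": [1,-1,0],"rotation": [0,0,-0.32],"claw": 1}

```text
clock: 1.68
tcp_pos: [0.499, -0.0683, 0.2312]
orientation: [-2.78, -1.461, -0.001]
contact_force: [-1.0, -0.3, -0.4]
grip_width: 0.0857
gripper_force: 0.0
```

```bash
cat >> h.py <<'E'
from scipy.spatial.transform import Rotation as Ro
def plan(pos,yyaw,down=True):
    "offset/rotation fractions from the measured pose to TCP pos with tool y at world angle yyaw (deg), tool down"
    o=get_obs(); R=Ro.from_rotvec(o["orientation"])
    d=R.inv().apply(np.array(pos)-o["tcp_pos"])/.15
    a=np.radians(yyaw); y=np.array([np.cos(a),np.sin(a),0]); z=np.array([0,0,-1.])
    T=Ro.from_matrix(np.stack([np.cross(y,z),y,z],1))
    print("offset",d.round(3),"rot",((R.inv()*T).as_rotvec()/2).round(3),"tcp",o["tcp_pos"].round(4),"F",o["contact_force"].round(1),"clock",o["clock"])
E
python3 - <<'E'
from h import *; import pickle
f=cam("wrist"); save(f,"w1.png"); W=world(f); pickle.dump((f,W),open("w1.pkl","wb"));print(-f["R"].T@f["t"],f["R"])
plan([.452,.11,.231],-35.2)
E
```

```text
[0.54634829 0.00215572 0.37377577] [[ 0.82305513 -0.56795542 -0.00262614]
 [-0.53560603 -0.77769761  0.32910881]
 [-0.18896147 -0.26946812 -0.94428835]]
offset [ 0.814 -0.94  -0.   ] rot [-0.     0.     0.003] tcp [ 0.4981 -0.0707  0.2309] F [ 0.3 -0.9  0.1] clock 1.7333
```

View pics/w1.png

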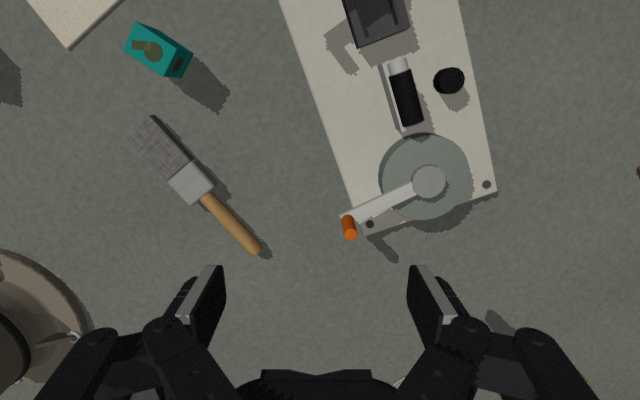

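The wrist view shows the focus hinge cap at (429,182), the orange knob from (345,216) to (349,238), and part of the pocket block at (378,20). I'll measure the hinge and knob, then go on to the amber block.

Run:
```python
from h import *; import pickle
f,W=pickle.load(open("w1.pkl","rb"));hsv=cv2.cvtColor(f["frame"],cv2.COLOR_RGB2HSV);z=W[...,2]
for y in (182,):
    for x in (415,429,440): print(W[y,x].round(4))
q=np.zeros(z.shape,bool);q[195:245,330:365]=1
q&=(hsv[...,0]<16)&(hsv[...,1]>170); P=W[q]; print("knob",q.sum(),P.mean(0),P[:,2].max())
T=P[P[:,2]>np.percentile(P[:,2],98)-.004]; print("top",len(T),T.mean(0),T.min(0),T.max(0))
m=np.zeros(z.shape,bool);m[130:225,370:475]=1
d=W[m&(z>.033)&(z<.0415)]; print("drum",len(d),cv2.minEnclosingCircle((d[:,:2]*1000).astype(np.float32)),np.median(d[:,2]))
c=W[160:205,405:450].reshape(-1,3); hi=c[c[:,2]>.05]; print("cap",len(hi),hi.max(0)); c=hi[hi[:,2]>hi[:,2].max()-.006]; print(len(c),c.mean(0),cv2.minEnclosingCircle((c[:,:2]*1000).astype(np.float32)))
l=W[(m|q)&(z>.04)&(z<.06)]
```

```text
[ 0.5786 -0.1328  0.0479]
[ 0.5908 -0.1411  0.048 ]
[ 0.6004 -0.1476  0.0483]
knob 281 [ 0.49804638 -0.12443865  0.07713024] 0.37377576606075213
top 142 [ 0.49731477 -0.12622279  0.08667214] [ 0.49081813 -0.13466582  0.08215482] [0.54634829 0.00215572 0.37377577]
drum 4514 ((591.6058959960938, -134.25277709960938), 54.08684539794922) 0.037699346162738054
cap 16 [0.59804614 0.00215572 0.37377577]
15 [0.54634829 0.00215572 0.37377577] ((546.3482666015625, 2.155717611312866), 9.999999747378752e-05)
```

Call:
drive_tool:
  rows:
    - {"offset": [0.8,-0.94,0],"rotation": [0,0,0],"claw": 1}
    - {"offset": [0.8,-0.94,0],"rotation": [0,0,0],"claw": 1}
    - {"offset": [0.8,-0.94,0],"rotation": [0,0,0],"claw": 1}
    - {"offset": [0.8,-0.94,0],"rotation": [0,0,0],"claw": 1}
    - {"offset": [0.8,-0.94,0],"rotation": [0,0,0],"claw": 1}
    - {"offset": [0.8,-0.94,0],"rotation": [0,0,0],"claw": 1}

```text
clock: 2.23
tcp_pos: [0.4498, 0.1107, 0.2315]
orientation: [-2.782, -1.458, -0.001]
contact_force: [0.3, -0.4, -0.1]
grip_width: 0.0853
gripper_force: 0.0
```

```bash
cat > am.py <<'E'
from h import *
def amber(z0,z1,save_as=None):
    f=cam("wrist"); W=world(f); hsv=cv2.cvtColor(f["frame"],cv2.COLOR_RGB2HSV); z=W[...,2]
    q=(hsv[...,0]<24)&(hsv[...,0]>6)&(hsv[...,1]>140)&(z>z0)&(z<z1)
    n,l,st,c=cv2.connectedComponentsWithStats(q.astype(np.uint8)); k=1+np.argmax(st[1:,4])
    P=W[l==k]; print("px",st[k],"z",np.percentile(P[:,2],[2,50,98]).round(4))
    t=np.percentile(P[:,2],95); T=P[P[:,2]>t-.004]
    r=cv2.minAreaRect((T[:,:2]*1000).astype(np.float32)); print("top rect",r,"boxpts",cv2.boxPoints(r).round(1).tolist())
    if save_as: save(f,save_as)
    return f,W
if __name__=="__main__":
    amber(.015,.08,"w2.png"); plan([.452,.294,.1],-35.2)
E
python3 am.py
```

```text
px [ 185    0   45   42 1234] z [0.0178 0.0484 0.0506]
top rect ((447.49700927734375, 290.17999267578125), (30.67461395263672, 30.083616256713867), 56.11071014404297) boxpts [[426.5, 285.79998779296875], [451.3999938964844, 269.1000061035156], [468.5, 294.5], [443.6000061035156, 311.29998779296875]]
offset [ 1.024 -0.701  0.875] rot [0.    0.    0.003] tcp [0.4505 0.1079 0.2313] F [-0.1 -0.4  0.4] clock 2.2833
```

Call:
drive_tool:
  rows:
    - {"offset": [0.6,-0.6,0],"rotation": [0,0,0],"claw": 1}
    - {"offset": [0.6,-0.6,0],"rotation": [0,0,0],"claw": 1}
    - {"offset": [0.6,-0.6,0],"rotation": [0,0,0],"claw": 1}
    - {"offset": [0.6,-0.6,0],"rotation": [0,0,0],"claw": 1}
    - {"offset": [0.6,-0.6,0],"rotation": [0,0,0],"claw": 1}

```text
clock: 2.7
tcp_pos: [0.4291, 0.2332, 0.2311]
orientation: [-2.785, -1.454, 0.001]
contact_force: [0.5, -1.8, -0.1]
grip_width: 0.0853
gripper_force: 0.0
```

```bash
python3 am.py
```

```text
px [ 283   87   32   47 1012] z [0.0473 0.0489 0.0505]
top rect ((450.8622131347656, 296.2342529296875), (43.461341857910156, 28.881471633911133), 56.67470169067383) boxpts [[426.8999938964844, 286.0], [451.0, 270.1000061035156], [474.8999938964844, 306.5], [450.70001220703125, 322.29998779296875]]
offset [ 0.43  -0.118  0.872] rot [0.    0.001 0.002] tcp [0.4296 0.2312 0.2308] F [ 0.5 -0.4  0.6] clock 2.75
```

View pics/w2.png

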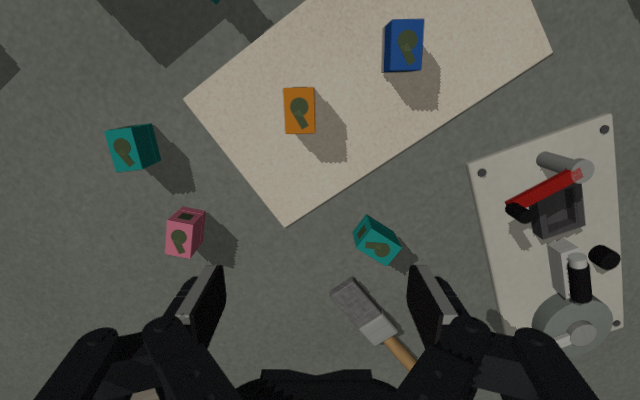

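The wrist view shows the amber block clear at (299,110), upright, with a top face of 43.5 x 29 mm at (0.451, 0.296). I'm going above it now.

Call:
drive_tool:
  rows:
    - {"offset": [0.43,-0.13,0.5],"rotation": [0,0,-0.013],"claw": 1}
    - {"offset": [0.43,-0.13,0.8],"rotation": [0,0,-0.013],"claw": 1}
    - {"offset": [0.43,-0.13,0.87],"rotation": [0,0,-0.013],"claw": 1}
    - {"offset": [0.43,-0.13,0.87],"rotation": [0,0,-0.013],"claw": 1}
    - {"offset": [0.43,-0.13,0.87],"rotation": [0,0,-0.013],"claw": 1}
    - {"offset": [0.43,-0.13,0.87],"rotation": [0,0,-0.013],"claw": 1}

```text
clock: 3.25
tcp_pos: [0.4502, 0.2941, 0.0998]
orientation: [2.767, 1.484, -0.006]
contact_force: [-0.1, 0.6, 0.5]
grip_width: 0.0854
gripper_force: 0.0
```

Run:
```python
from am import *
amber(.015,.08); plan([.451,.296,.023],-33.5)
```

```text
px [ 294  176   47   76 2482] z [0.0192 0.0488 0.0502]
top rect ((451.2579345703125, 296.6426086425781), (44.2220458984375, 29.478172302246094), 56.45199966430664) boxpts [[426.79998779296875, 286.3999938964844], [451.29998779296875, 270.1000061035156], [475.79998779296875, 306.8999938964844], [451.20001220703125, 323.20001220703125]]
offset [ 0.007 -0.004  0.522] rot [ 0.     0.001 -0.001] tcp [0.4509 0.2949 0.1013] F [0.  0.8 0.5] clock 3.3
```

Call:
drive_tool:
  rows:
    - {"offset": [0.01,-0.004,0.25],"rotation": [0,0,0],"claw": 1}
    - {"offset": [0.01,-0.004,0.45],"rotation": [0,0,0],"claw": 1}
    - {"offset": [0.01,-0.004,0.52],"rotation": [0,0,0],"claw": 1}
    - {"offset": [0.01,-0.004,0.52],"rotation": [0,0,0],"claw": 1}
    - {"offset": [0.01,-0.004,0.52],"rotation": [0,0,0],"claw": 0.6}
    - {"offset": [0.01,-0.004,0.52],"rotation": [0,0,0],"claw": 0.3}
    - {"offset": [0.01,-0.004,0.52],"rotation": [0,0,0],"claw": 0.2}
    - {"offset": [0.01,-0.004,0.52],"rotation": [0,0,0],"claw": 0.2}
    - {"offset": [0.01,-0.004,0.52],"rotation": [0,0,0],"claw": 0.2}
    - {"offset": [0.01,-0.004,0.52],"rotation": [0,0,0],"claw": 0.2}
    - {"offset": [0.01,-0.004,0.52],"rotation": [0,0,0],"claw": 0.2}
  force: 45

```text
clock: 4.22
tcp_pos: [0.4509, 0.2993, 0.0242]
orientation: [2.766, 1.489, 0.003]
contact_force: [0.5, -1.2, 7.5]
grip_width: 0.0291
gripper_force: 45.4
```

Run:
```python
from h import *
plan([.451,.296,.16],-33.5)
```

```text
offset [-0.017  0.014 -0.905] rot [ 0.001 -0.001  0.001] tcp [0.4509 0.2993 0.0242] F [ 0.5 -1.2  7.5] clock 4.2167
```

Call:
drive_tool:
  rows:
    - {"offset": [0,0,-0.2],"rotation": [0,0,0],"claw": 0.2}
    - {"offset": [0,0,-0.45],"rotation": [0,0,0],"claw": 0.2}
    - {"offset": [0,0,-0.7],"rotation": [0,0,0],"claw": 0.2}
    - {"offset": [0,0,-0.95],"rotation": [0,0,0],"claw": 0.2}
    - {"offset": [0,0,-1],"rotation": [0,0,0],"claw": 0.2}
    - {"offset": [0,0,-1],"rotation": [0,0,0],"claw": 0.2}

```text
clock: 4.72
tcp_pos: [0.4515, 0.3002, 0.1762]
orientation: [-2.766, -1.489, -0.01]
contact_force: [-0.7, -0.2, -2.3]
grip_width: 0.029
gripper_force: 45.1
```

Run:
```python
from h import *
plan([.53,.17,.17],-14.1)
```

```text
offset [-0.437  0.915  0.042] rot [ 0.002 -0.003 -0.169] tcp [0.4515 0.3002 0.1762] F [-0.7 -0.2 -2.3] clock 4.7167
```

Call:
drive_tool:
  rows:
    - {"offset": [-0.44,0.91,0],"rotation": [0,0,-0.17],"claw": 0.2}
    - {"offset": [-0.44,0.91,0],"rotation": [0,0,-0.17],"claw": 0.2}
    - {"offset": [-0.44,0.91,0],"rotation": [0,0,-0.17],"claw": 0.2}
    - {"offset": [-0.44,0.91,0],"rotation": [0,0,-0.17],"claw": 0.2}
    - {"offset": [-0.44,0.91,0],"rotation": [0,0,-0.17],"claw": 0.2}
    - {"offset": [-0.44,0.91,0],"rotation": [0,0,-0.17],"claw": 0.2}
    - {"offset": [-0.44,0.91,0],"rotation": [0,0,-0.17],"claw": 0.2}

```text
clock: 5.3
tcp_pos: [0.5264, 0.1687, 0.1714]
orientation: [-2.473, -1.935, 0.003]
contact_force: [-0.8, 0.9, -1.6]
grip_width: 0.0293
gripper_force: 45.0
```

Run:
```python
from h import *; import pickle
f=cam("wrist"); W=world(f); pickle.dump((f,W),open("w3.pkl","wb")); save(f,"w3.png")
f=cam("side"); W=world(f); pickle.dump((f,W),open("s3.pkl","wb"))
plan([.634,.032,.15],-14.1)
```

```text
offset [-0.723  0.917  0.146] rot [-0.001  0.     0.003] tcp [0.5263 0.1701 0.1721] F [ 0.4  0.1 -1.1] clock 5.4
```

View pics/w3.png

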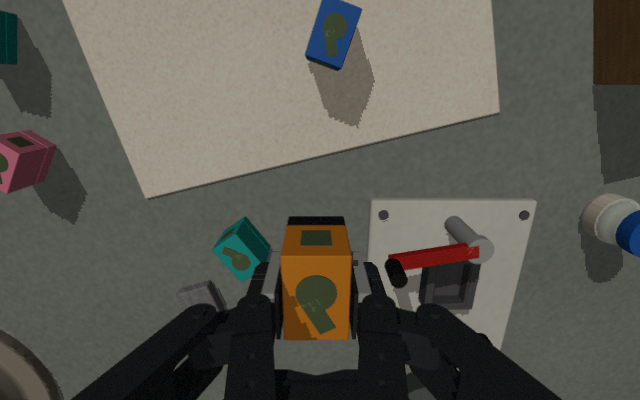

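The block is held upright at px (315,280), square in the pads. The pocket is at (450,285), with the lever across its far edge and the lever's knob at (396,272).

Run:
```python
from h import *; import pickle
f,W=pickle.load(open("w3.pkl","rb"));z=W[...,2]; hsv=cv2.cvtColor(f["frame"],cv2.COLOR_RGB2HSV)
ex=np.array([.9703,-.2419]);ey=np.array([.2419,.9703]); c=np.array([.6155,-.041])
def loc(P): return np.stack([(P[...,:2]-c)@ex,(P[...,:2]-c)@ey],-1)*1000
m=np.zeros(z.shape,bool);m[195:350,368:540]=1
L=loc(W)
def r(n,q): 
    a=L[q]; print(n,q.sum(),"x",np.percentile(a[:,0],[1,50,99]).round(1),"y",np.percentile(a[:,1],[1,50,99]).round(1),"z",np.median(z[q]).round(4))
p=m&(z>.008)&(z<.0145); r("plate",p)
# plate edges by row/col fits
a=L[p]
for lo in range(80,160,15):
    s=a[(a[:,1]>lo)&(a[:,1]<lo+15)]
    if len(s)>20: print("y",lo,"xmin/max",s[:,0].min().round(1),s[:,0].max().round(1))
for lo in range(-75,76,25):
    s=a[(a[:,0]>lo)&(a[:,0]<lo+25)]; 
    if len(s)>20: print("x",lo,"ymax",s[:,1].max().round(1))
rim=m&(z>.028)&(z<.036)&(np.abs(L[...,0])<40); r("rim",rim)
fl=m&(z>.0145)&(z<.019)&(np.abs(L[...,0])<25)&(np.abs(L[...,1]-75)<30); r("floor",fl)
red=m&((hsv[...,0]<5)|(hsv[...,0]>174))&(hsv[...,1]>150)&(z>.06); r("red",red)
kn=m&(z>.075)&(L[...,0]<-40)&(L[...,1]<130); r("knob",kn); q=kn&(z>.086); r("ktop",q)
po=m&(z>.045)&(hsv[...,1]<40)&(L[...,1]>115); r("post",po)
# block in hand
b=(hsv[...,0]<24)&(hsv[...,0]>6)&(hsv[...,1]>140)&(z>.12); P=W[b]; t=np.percentile(P[:,2],95); T=P[P[:,2]>t-.005]
print("block",len(T),t,cv2.minAreaRect((T[:,:2]*1000).astype(np.float32)))
```

```text
plate 12258 x [-83.4  23.1  82.9] y [ -8.3 118.5 162.2] z 0.0116
y 80 xmin/max -84.0 84.3
y 95 xmin/max -84.5 84.8
y 110 xmin/max -85.3 85.2
y 125 xmin/max -85.3 83.7
y 140 xmin/max -85.2 84.4
y 155 xmin/max -85.1 83.8
x -75 ymax 163.1
x -50 ymax 162.9
x -25 ymax 162.8
x 0 ymax 162.9
x 25 ymax 162.8
x 50 ymax 162.8
x 75 ymax 162.7
rim 1138 x [-25.9   7.2  25.5] y [ 47.4  76.4 146.1] z 0.0314
floor 833 x [-10.7   3.6  17.1] y [53.4 72.5 91.7] z 0.0158
red 1389 x [-75.5 -36.7  -2. ] y [121.9 132.9 142.1] z 0.0711
knob 319 x [-80.6 -76.  -67.3] y [117.7 126.3 130. ] z 0.0949
ktop 252 x [-80.3 -74.8 -67.3] y [117.6 125.2 129.9] z 0.0953
post 4636 x [-137.9 -101.8    8.5] y [122.7 193.9 267.4] z 0.2253
block 4569 0.19708687026994418 ((517.1731567382812, 191.4950714111328), (84.00048828125, 104.60104370117188), 12.899260520935059)
```

Run:
```python
from h import *; import pickle
ex=np.array([.9703,-.2419]);ey=np.array([.2419,.9703]); c=np.array([.6155,-.041])
for n,box in (("w3",(275,215,356,342)),("s3",None)):
    f,W=pickle.load(open(n+".pkl","rb"));z=W[...,2]; hsv=cv2.cvtColor(f["frame"],cv2.COLOR_RGB2HSV)
    b=(hsv[...,0]<26)&(hsv[...,0]>6)&(hsv[...,1]>120)&(z>.12)&(z<.25)&(np.hypot(W[...,0]-.526,W[...,1]-.17)<.06)
    P=W[b]
    if len(P)<30: print(n,len(P)); continue
    t=np.percentile(P[:,2],90); T=P[P[:,2]>t-.004]; y=T[:,:2]@ey; x=T[:,:2]@ex
    print(n,len(P),"top z",t,cv2.minAreaRect((T[:,:2]*1000).astype(np.float32)),"along y",np.percentile(y,[.5,99.5]).round(4),"x",np.percentile(x,[.5,99.5]).round(4))
    print(" tcp in stand axes", np.array([.5263,.1701])@ex,np.array([.5263,.1701])@ey, "all y max",np.percentile(P[:,:2]@ey,99))
    p=(z>.008)&(z<.0145)&(W[...,0]>.48)&(W[...,0]<.78)&(W[...,1]>-.23)&(W[...,1]<.15)
    a=W[p][:,:2]; print(" plate y end",np.percentile((a@ey),99.9), "x",np.percentile(a@ex,[.3,99.7]))
```

```text
w3 5822 top z 0.1967811430335445 ((525.02099609375, 167.81130981445312), (45.21940994262695, 95.09793090820312), 76.123046875) along y [0.2682 0.3118] x [0.4537 0.4834]
 tcp in stand axes 0.46952170000000004 0.29236 all y max 0.31190700922216635
 plate y end 0.27191724214547214 x [0.5222689  0.69104334]
s3 226 top z 0.19991158546683832 ((534.5872192382812, 175.125244140625), (26.27077865600586, 43.99587631225586), 34.410953521728516) along y [0.2762 0.3115] x [0.4551 0.4857]
 tcp in stand axes 0.46952170000000004 0.29236 all y max 0.3115664178227373
 plate y end 0.27179471190174137 x [0.52476701 0.69551826]
```

Run:
```python
from h import *
plan([.6357,.0364,.10],-14)
```

```text
offset [-0.692  0.921  0.479] rot [-0.001  0.     0.002] tcp [0.5263 0.1701 0.1721] F [ 0.4  0.1 -1.1] clock 5.4
```

Call:
drive_tool:
  rows:
    - {"offset": [-0.69,0.92,0.1],"rotation": [0,0,0],"claw": 0.2}
    - {"offset": [-0.69,0.92,0.1],"rotation": [0,0,0],"claw": 0.2}
    - {"offset": [-0.69,0.92,0.1],"rotation": [0,0,0],"claw": 0.2}
    - {"offset": [-0.69,0.92,0.1],"rotation": [0,0,0],"claw": 0.2}
    - {"offset": [-0.69,0.92,0.3],"rotation": [0,0,0],"claw": 0.2}
    - {"offset": [-0.69,0.92,0.55],"rotation": [0,0,0],"claw": 0.2}
    - {"offset": [-0.69,0.92,0.55],"rotation": [0,0,0],"claw": 0.2}

```text
clock: 5.98
tcp_pos: [0.6319, 0.0344, 0.0833]
orientation: [-2.469, -1.932, 0.015]
contact_force: [-2.2, -0.8, -2.4]
grip_width: 0.0289
gripper_force: 45.0
```

Run:
```python
from h import *; import pickle
plan([.6357,.0364,.036],-14)
ex=np.array([.9703,-.2419]);ey=np.array([.2419,.9703])
for n in ("wrist","side"):
    f=cam(n);W=world(f);z=W[...,2]; hsv=cv2.cvtColor(f["frame"],cv2.COLOR_RGB2HSV); save(f,n+"4.png",None,1)
    X=W[...,:2]@ex; Y=W[...,:2]@ey
    b=(hsv[...,0]<26)&(hsv[...,0]>6)&(hsv[...,1]>120)&(z>.085)&(z<.2)&(np.abs(X-.608)<.06)&(np.abs(Y-.189)<.06)
    P=z[b]; t=np.percentile(P,90); b&=z>t-.004
    print(n,b.sum(),"t",t,"x",np.percentile(X[b],[.5,99.5]),"y",np.percentile(Y[b],[.5,99.5]))
    p=(z>.008)&(z<.0145)&(W[...,0]>.48)&(W[...,0]<.78)&(W[...,1]>-.23)&(W[...,1]<.15)
    print(" plate y",np.percentile(Y[p],[.1,99.9]),"x",np.percentile(X[p],[.3,99.7]))
    r=(z>.029)&(z<.035)&(np.abs(X-.607)<.04)&(np.abs(Y-.187)<.04)
    if r.sum()>20: print(" rim",r.sum(),np.percentile(X[r],[1,99]),np.percentile(Y[r],[1,99]))
```

```text
offset [0.02  0.025 0.315] rot [-0.005  0.002  0.001] tcp [0.6319 0.0344 0.0833] F [-2.2 -0.8 -2.4] clock 5.9833
wrist 4491 t 0.10862113819440858 x [0.58877895 0.61837629] y [0.16327474 0.20710711]
 plate y [0.01370296 0.27169255] x [0.52368319 0.69136983]
 rim 2208 [0.58156785 0.63314912] [0.16897893 0.21695963]
side 70 t 0.11501616850106718 x [0.59190552 0.62200744] y [0.1766565  0.20754664]
 plate y [-0.04990931  0.27148439] x [0.5247748  0.69519727]
 rim 93 [0.58379465 0.63633631] [0.15491577 0.21308652]
```

Call:
drive_tool:
  rows:
    - {"offset": [0.016,0.024,0.1],"rotation": [0,0,0],"claw": 0.2}
    - {"offset": [0.016,0.024,0.14],"rotation": [0,0,0],"claw": 0.2}
    - {"offset": [0.016,0.024,0.16],"rotation": [0,0,0],"claw": 0.2}
    - {"offset": [0.016,0.024,0.16],"rotation": [0,0,0],"claw": 0.2}
    - {"offset": [0.016,0.024,0.16],"rotation": [0,0,0],"claw": 0.2}

```text
clock: 6.5
tcp_pos: [0.6409, 0.0367, 0.0668]
orientation: [2.474, 1.936, 0.001]
contact_force: [0.2, -0.6, -0.8]
grip_width: 0.0294
gripper_force: 45.1
```

```bash
cat > chk.py <<'E'
from h import *; import pickle,sys
plan([.6357,.0364,.036],-14)
ex=np.array([.9703,-.2419]);ey=np.array([.2419,.9703])
for n in ("wrist","side"):
    f=cam(n);W=world(f);z=W[...,2]; hsv=cv2.cvtColor(f["frame"],cv2.COLOR_RGB2HSV); save(f,n+sys.argv[1]+".png",None,1)
    X=W[...,:2]@ex; Y=W[...,:2]@ey
    b=(hsv[...,0]<26)&(hsv[...,0]>6)&(hsv[...,1]>120)&(z>.045)&(z<.2)&(np.abs(X-.608)<.06)&(np.abs(Y-.189)<.06)
    P=z[b]; t=np.percentile(P,90); b&=z>t-.004
    print(n,b.sum(),"t",t,"x",np.percentile(X[b],[.5,99.5]),"y",np.percentile(Y[b],[.5,99.5]))
    r=(z>.029)&(z<.035)&(np.abs(X-.607)<.04)&(np.abs(Y-.187)<.04)
    if r.sum()>20: print(" rim",r.sum(),np.percentile(X[r],[1,99]),np.percentile(Y[r],[1,99]))
E
python3 chk.py 5
```

```text
offset [-0.01  -0.033  0.206] rot [ 0.    -0.     0.001] tcp [0.6409 0.0367 0.0668] F [ 0.2 -0.6 -0.8] clock 6.5
wrist 4502 t 0.09218170640780383 x [0.59679972 0.62626515] y [0.16758396 0.21131747]
 rim 2102 [0.5815065  0.63312286] [0.17981092 0.21702567]
side 70 t 0.09554223418285859 x [0.59885076 0.62974236] y [0.17853285 0.21017626]
 rim 81 [0.58398584 0.63502536] [0.15477829 0.2142427 ]
```

Call:
drive_tool:
  rows:
    - {"offset": [-0.014,-0.03,0.03],"rotation": [0,0,0],"claw": 0.2}
    - {"offset": [-0.014,-0.03,0.06],"rotation": [0,0,0],"claw": 0.2}
    - {"offset": [-0.014,-0.03,0.06],"rotation": [0,0,0],"claw": 0.2}
    - {"offset": [-0.014,-0.03,0.06],"rotation": [0,0,0],"claw": 0.2}
    - {"offset": [-0.014,-0.03,0.06],"rotation": [0,0,0],"claw": 0.2}
    - {"offset": [-0.014,-0.03,0.06],"rotation": [0,0,0],"claw": 0.2}

```text
clock: 7.1
tcp_pos: [0.636, 0.0355, 0.0574]
orientation: [2.474, 1.936, 0.0]
contact_force: [0.9, 0.8, -1.9]
grip_width: 0.0295
gripper_force: 45.1
```

```bash
python3 chk.py 6
```

```text
offset [ 0.005 -0.003  0.143] rot [ 0.    -0.     0.001] tcp [0.636  0.0355 0.0574] F [ 0.9  0.8 -1.9] clock 7.1
wrist 4518 t 0.08274670716296584 x [0.59229928 0.62186483] y [0.16523397 0.20906823]
 rim 2366 [0.58164892 0.63320641] [0.18439338 0.21701824]
side 74 t 0.08563526981952886 x [0.59434382 0.62557852] y [0.17606961 0.20830033]
 rim 81 [0.58366019 0.63680319] [0.15445421 0.21377835]
```

View pics/wrist6.png

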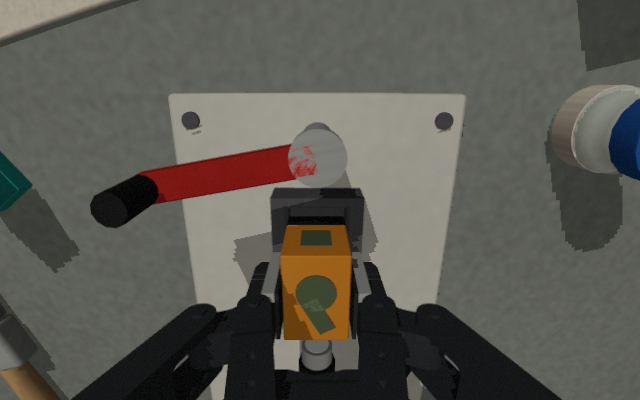

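The block is centred over the pocket: block edges at px 283–352 against rim edges at 271–364, with 0.3 mm measured error. I'm lowering it in small steps.

Call:
drive_tool:
  rows:
    - {"offset": [0,0,0.02],"rotation": [0,0,0],"claw": 0.2}
    - {"offset": [0,0,0.04],"rotation": [0,0,0],"claw": 0.2}
    - {"offset": [0,0,0.06],"rotation": [0,0,0],"claw": 0.2}
    - {"offset": [0,0,0.06],"rotation": [0,0,0],"claw": 0.2}

```text
clock: 7.53
tcp_pos: [0.6353, 0.0353, 0.0474]
orientation: [-2.474, -1.935, 0.002]
contact_force: [0.1, 0.6, -1.3]
grip_width: 0.0292
gripper_force: 45.1
```

Call:
drive_tool:
  rows:
    - {"offset": [0,0,0.02],"rotation": [0,0,0],"claw": 0.2}
    - {"offset": [0,0,0.04],"rotation": [0,0,0],"claw": 0.2}
    - {"offset": [0,0,0.06],"rotation": [0,0,0],"claw": 0.2}
    - {"offset": [0,0,0.07],"rotation": [0,0,0],"claw": 0.2}
    - {"offset": [0,0,0.07],"rotation": [0,0,0],"claw": 0.2}

```text
clock: 7.95
tcp_pos: [0.6355, 0.0354, 0.0372]
orientation: [-2.474, -1.936, 0.001]
contact_force: [-0.2, -0.3, -1.5]
grip_width: 0.029
gripper_force: 45.1
```

Call:
drive_tool:
  rows:
    - {"offset": [0,0,0.005],"rotation": [0,0,0],"claw": 0.2}
    - {"offset": [0,0,0.012],"rotation": [0,0,0],"claw": 0.2}
    - {"offset": [0,0,0.012],"rotation": [0,0,0],"claw": 0.2}

```text
clock: 8.2
tcp_pos: [0.6361, 0.0356, 0.0363]
orientation: [2.474, 1.936, 0.001]
contact_force: [-0.3, -1.0, 0.3]
grip_width: 0.0291
gripper_force: 45.3
```

Call:
drive_tool:
  rows:
    - {"offset": [0,0,0.012],"rotation": [0,0,0],"claw": 0.3}
    - {"offset": [0,0,0.012],"rotation": [0,0,0],"claw": 0.4}
    - {"offset": [0,0,0.012],"rotation": [0,0,0],"claw": 0.6}
    - {"offset": [0,0,0.012],"rotation": [0,0,0],"claw": 0.7}
    - {"offset": [0,0,0],"rotation": [0,0,0],"claw": 0.7}
    - {"offset": [0,0,-0.2],"rotation": [0,0,0],"claw": 0.7}
    - {"offset": [0,0,-0.4],"rotation": [0,0,0],"claw": 0.7}
    - {"offset": [0,0,-0.6],"rotation": [0,0,0],"claw": 0.7}
    - {"offset": [0,0,-0.6],"rotation": [0,0,0],"claw": 0.7}

```text
clock: 8.95
tcp_pos: [0.6395, 0.0366, 0.1323]
orientation: [2.471, 1.933, 0.013]
contact_force: [0.9, 0.4, 0.9]
grip_width: 0.0596
gripper_force: 0.0
```

```bash
cat > see.py <<'E'
from h import *
import sys
f=cam("wrist");W=world(f);z=W[...,2];hsv=cv2.cvtColor(f["frame"],cv2.COLOR_RGB2HSV); save(f,sys.argv[1]+".png")
ex=np.array([.9703,-.2419]);ey=np.array([.2419,.9703])
X=(W[...,:2]@ex-.6073)*1000; Y=(W[...,:2]@ey-.1870)*1000+75   # stand frame mm
def r(n,q):
    if q.sum()>5: print(n,q.sum(),"x",np.percentile(X[q],[1,50,99]).round(1),"y",np.percentile(Y[q],[1,50,99]).round(1),"z",(np.percentile(z[q],[2,50,98])*1000).round(1))
am=(hsv[...,0]<26)&(hsv[...,0]>6)&(hsv[...,1]>120)
r("amber",am&(z>.05)&(z<.075)&(abs(X)<30)&(abs(Y-75)<35))
red=((hsv[...,0]<5)|(hsv[...,0]>174))&(hsv[...,1]>150)&(z>.055)&(z<.085)&(abs(X)<90)&(Y>40)&(Y<160); r("red",red)
r("lockknobtop",(hsv[...,2]<60)&(z>.089)&(z<.1)&(abs(X)<90)&(Y>40)&(Y<160)&(np.hypot(X,Y-135)<90))
o=(hsv[...,0]<16)&(hsv[...,1]>150)&(z>.05)&(z<.1)&(Y<0); r("orange",o); r("otop",o&(z>.084))
plan([.5,.1,.1],-14)
E
python3 see.py w7
```

```text
amber 1905 x [-15.2  -1.5  14.2] y [53.9 80.  96.9] z [52.9 60.9 62.2]
red 2003 x [-69.6 -39.5 -11.5] y [117.3 128.1 138.1] z [70.1 71.5 72.9]
lockknobtop 514 x [-79.  -72.  -66.5] y [115.8 122.2 128.4] z [89.5 95.3 96.9]
offset [ 0.191 -0.999  0.192] rot [ 0.003 -0.001  0.001] tcp [0.6383 0.0361 0.1297] F [-0.3 -1.   0.3] clock 9.0
```

View pics/w7.png

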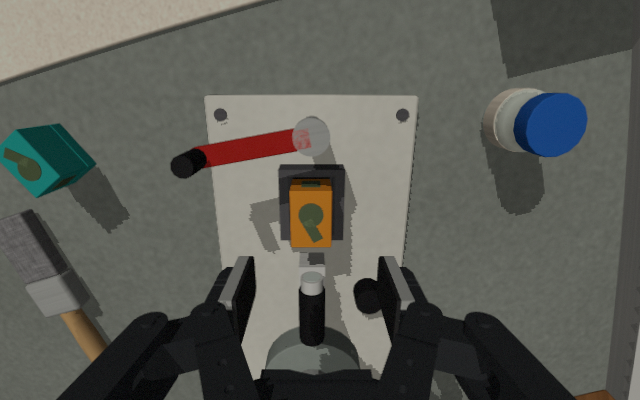

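The block is seated at px (311,215), with its top at 61 mm as expected. The lever's knob is at (186,163). I'll cage that knob between partly open pads and push it round the arc.

```bash
cat > arc.py <<'E'
from h import *
def st2w(x,y): # stand mm -> world m
    ex=np.array([.9703,-.2419]);ey=np.array([.2419,.9703]); return ex*(.6073+x/1000)+ey*(.187+(y-75)/1000)
def arc(hinge,r,th,z,yawoff,cmd=None):
    """rows for TCP on circle about hinge at world angles th(rad), tool y at th+yawoff; from measured (or cmd) pose"""
    o=get_obs(); p0,R0=(o["tcp_pos"],Ro.from_rotvec(o["orientation"])) if cmd is None else cmd
    for t in th:
        p=np.array([hinge[0]+r*np.cos(t),hinge[1]+r*np.sin(t),z]); a=t+yawoff; y=np.array([np.cos(a),np.sin(a),0]); zz=np.array([0,0,-1.])
        T=Ro.from_matrix(np.stack([np.cross(y,zz),y,zz],1))
        print((R0.inv().apply(p-p0)/.15).round(3).tolist(),((R0.inv()*T).as_rotvec()/2).round(3).tolist())
E
python3 - <<'E'
from arc import *
print(get_obs()["joints"].round(2)); k=st2w(-72.5,122.2); print(k,st2w(0,135))
plan([*k,.13],-94.3)
E
```

```text
[ 0.25  0.59 -0.57  1.71  0.37  0.95 -0.7 ]
[0.57556942 0.09787614] [0.64901249 0.09275823]
offset [ 0.299 -0.505 -0.005] rot [ 0.002 -0.003  0.701] tcp [0.6383 0.0361 0.1297] F [-0.3 -1.   0.3] clock 9.0
```

Call:
drive_tool:
  rows:
    - {"offset": [0.3,-0.505,0],"rotation": [0,0,0.7],"claw": 0.4}
    - {"offset": [0.3,-0.505,0],"rotation": [0,0,0.7],"claw": 0.4}
    - {"offset": [0.3,-0.505,0],"rotation": [0,0,0.7],"claw": 0.4}
    - {"offset": [0.3,-0.505,0],"rotation": [0,0,0.7],"claw": 0.4}
    - {"offset": [0.3,-0.505,0],"rotation": [0,0,0.7],"claw": 0.4}
    - {"offset": [0.3,-0.505,0],"rotation": [0,0,0.7],"claw": 0.4}
    - {"offset": [0.3,-0.505,0],"rotation": [0,0,0.7],"claw": 0.4}
    - {"offset": [0.3,-0.505,0],"rotation": [0,0,0.7],"claw": 0.4}
    - {"offset": [0.3,-0.505,0],"rotation": [0,0,0.7],"claw": 0.4}
    - {"offset": [0.3,-0.505,0],"rotation": [0,0,0.7],"claw": 0.4}
    - {"offset": [0.3,-0.505,0],"rotation": [0,0,0.7],"claw": 0.4}
    - {"offset": [0.3,-0.505,0],"rotation": [0,0,0.7],"claw": 0.4}
    - {"offset": [0.3,-0.505,0],"rotation": [0,0,0.7],"claw": 0.4}

```text
clock: 10.08
tcp_pos: [0.5726, 0.0973, 0.1253]
orientation: [3.139, -0.11, -0.002]
contact_force: [-0.3, 0.2, -0.4]
grip_width: 0.0342
gripper_force: 0.0
```

Run:
```python
from arc import *
print(get_obs()["joints"].round(2),get_obs()["grip_width"])
plan([*st2w(-72.5,122.2),.077],-94.3)
```

```text
[-0.07  0.46 -0.27  1.86  0.16  0.84 -2.06] 0.03419317613821156
offset [ 0.02  -0.005  0.322] rot [0.    0.001 0.002] tcp [0.5726 0.0973 0.1253] F [-0.3  0.2 -0.4] clock 10.0833
```

Call:
drive_tool:
  rows:
    - {"offset": [0.02,-0.005,0.12],"rotation": [0,0,0],"claw": 0.4}
    - {"offset": [0.02,-0.005,0.24],"rotation": [0,0,0],"claw": 0.4}
    - {"offset": [0.02,-0.005,0.32],"rotation": [0,0,0],"claw": 0.4}
    - {"offset": [0.02,-0.005,0.32],"rotation": [0,0,0],"claw": 0.4}
    - {"offset": [0.02,-0.005,0.32],"rotation": [0,0,0],"claw": 0.4}

```text
clock: 10.5
tcp_pos: [0.5755, 0.0978, 0.0773]
orientation: [3.139, -0.111, -0.003]
contact_force: [0.1, 0.3, 0.3]
grip_width: 0.0342
gripper_force: 0.0
```

Run:
```python
from arc import *
h=st2w(0,135); o=get_obs(); p=o["tcp_pos"][:2]-h; t0=np.arctan2(p[1],p[0]); print(o["tcp_pos"],t0,np.hypot(*p),"shut world angle",np.radians(-104.0)+2*np.pi)
th=np.linspace(t0,t0+1.3,19)[1:]
arc(h,.075,th,.077,np.pi/2)
```

```text
[0.57550651 0.097751   0.0772843 ] 3.073773480037974 0.07367534789101457 shut world angle 4.468042885105484
[-0.007, 0.036, 0.002] [0.0, 0.001, -0.038]
[-0.003, 0.072, 0.002] [0.0, 0.001, -0.074]
[0.003, 0.107, 0.002] [0.0, 0.001, -0.11]
[0.012, 0.142, 0.002] [0.0, 0.001, -0.146]
[0.024, 0.177, 0.002] [0.0, 0.001, -0.182]
[0.038, 0.21, 0.002] [0.0, 0.001, -0.218]
[0.054, 0.242, 0.002] [-0.0, 0.001, -0.254]
[0.073, 0.273, 0.002] [-0.0, 0.001, -0.29]
[0.094, 0.302, 0.002] [-0.0, 0.001, -0.326]
[0.117, 0.33, 0.002] [-0.0, 0.001, -0.363]
[0.142, 0.356, 0.002] [-0.0, 0.001, -0.399]
[0.169, 0.381, 0.002] [-0.0, 0.001, -0.435]
[0.197, 0.403, 0.002] [-0.0, 0.001, -0.471]
[0.227, 0.423, 0.002] [-0.0, 0.001, -0.507]
[0.258, 0.441, 0.002] [-0.0, 0.001, -0.543]
[0.291, 0.457, 0.002] [-0.0, 0.001, -0.579]
[0.324, 0.47, 0.001] [-0.0, 0.001, -0.615]
[0.359, 0.481, 0.001] [-0.0, 0.001, -0.651]
```

Call:
drive_tool:
  rows:
    - {"offset": [-0.007,0.036,0],"rotation": [0,0,-0.038],"claw": 0.4}
    - {"offset": [-0.003,0.072,0],"rotation": [0,0,-0.074],"claw": 0.4}
    - {"offset": [0.003,0.107,0],"rotation": [0,0,-0.11],"claw": 0.4}
    - {"offset": [0.012,0.142,0],"rotation": [0,0,-0.146],"claw": 0.4}
    - {"offset": [0.024,0.177,0],"rotation": [0,0,-0.182],"claw": 0.4}
    - {"offset": [0.038,0.21,0],"rotation": [0,0,-0.218],"claw": 0.4}
    - {"offset": [0.054,0.242,0],"rotation": [0,0,-0.254],"claw": 0.4}
    - {"offset": [0.073,0.273,0],"rotation": [0,0,-0.29],"claw": 0.4}
    - {"offset": [0.094,0.302,0],"rotation": [0,0,-0.326],"claw": 0.4}
    - {"offset": [0.117,0.33,0],"rotation": [0,0,-0.363],"claw": 0.4}
    - {"offset": [0.142,0.356,0],"rotation": [0,0,-0.399],"claw": 0.4}
    - {"offset": [0.169,0.381,0],"rotation": [0,0,-0.435],"claw": 0.4}
    - {"offset": [0.197,0.403,0],"rotation": [0,0,-0.471],"claw": 0.4}
    - {"offset": [0.227,0.423,0],"rotation": [0,0,-0.507],"claw": 0.4}
    - {"offset": [0.258,0.441,0],"rotation": [0,0,-0.543],"claw": 0.4}
    - {"offset": [0.291,0.457,0],"rotation": [0,0,-0.579],"claw": 0.4}
    - {"offset": [0.324,0.47,0],"rotation": [0,0,-0.615],"claw": 0.4}
    - {"offset": [0.359,0.481,0],"rotation": [0,0,-0.651],"claw": 0.4}
    - {"offset": [0.359,0.481,0],"rotation": [0,0,-0.651],"claw": 0.4}

```text
clock: 12.08
tcp_pos: [0.626, 0.021, 0.079]
orientation: [2.564, 1.814, 0.002]
contact_force: [0.0, 0.4, 0.8]
grip_width: 0.0341
gripper_force: 0.0
```

Run:
```python
from arc import *
h=st2w(0,135); o=get_obs(); p=o["tcp_pos"][:2]-h; t0=np.arctan2(p[1],p[0])%(2*np.pi); print(o["tcp_pos"],t0,np.hypot(*p))
arc(h,.075,t0+np.array([.05,.1,.15,.2,.22,.24]),.077,np.pi/2)
```

```text
[0.62596879 0.02103352 0.07898537] 4.401525541611091 0.07533555702871358
[0.004, 0.025, 0.013] [0.001, -0.0, -0.039]
[0.006, 0.05, 0.013] [0.001, -0.0, -0.064]
[0.01, 0.074, 0.013] [0.001, -0.0, -0.089]
[0.015, 0.099, 0.013] [0.001, -0.0, -0.114]
[0.017, 0.109, 0.013] [0.001, -0.0, -0.124]
[0.02, 0.118, 0.013] [0.001, -0.0, -0.134]
```

Call:
drive_tool:
  rows:
    - {"offset": [0.004,0.025,0.01],"rotation": [0,0,-0.03],"claw": 0.4}
    - {"offset": [0.006,0.05,0.01],"rotation": [0,0,-0.03],"claw": 0.4}
    - {"offset": [0.006,0.074,0.01],"rotation": [0,0,-0.03],"claw": 0.4}
    - {"offset": [0.006,0.095,0.01],"rotation": [0,0,-0.03],"claw": 0.4}
    - {"offset": [0.006,0.095,0.01],"rotation": [0,0,-0.03],"claw": 0.4}

```text
clock: 12.5
tcp_pos: [0.6392, 0.0178, 0.0768]
orientation: [2.512, 1.885, 0.001]
contact_force: [-0.5, -0.7, -0.7]
grip_width: 0.0346
gripper_force: 0.0
```

Call:
drive_tool:
  rows:
    - {"offset": [0.0,0.015,0],"rotation": [0,0,-0.01],"claw": 0.4}
    - {"offset": [0.0,0.03,0],"rotation": [0,0,-0.01],"claw": 0.4}
    - {"offset": [0.0,0.03,0],"rotation": [0,0,-0.01],"claw": 0.4}

```text
clock: 12.75
tcp_pos: [0.6425, 0.0172, 0.0764]
orientation: [-2.491, -1.913, 0.001]
contact_force: [-1.3, 0.8, 0.3]
grip_width: 0.0338
gripper_force: 0.9
```

```bash
python3 see.py w8
```

```text
amber 2099 x [-15.    7.6  14.6] y [54.3 79.5 97. ] z [53.5 60.9 71. ]
red 3779 x [-6.1  0.6  7.2] y [ 65.1 101.8 132.6] z [70.1 71.4 72.6]
lockknobtop 1469 x [-19.    0.9  40.9] y [52.8 64.5 71.8] z [89.3 95.2 99.4]
orange 10 x [-4.7  9.4 10.7] y [-31.2 -16.4  -6.2] z [51.5 54.7 61.2]
offset [ 0.289 -1.061 -0.157] rot [-0.     0.    -0.008] tcp [0.6425 0.0171 0.0764] F [-1.3  0.1  1. ] clock 12.8
```

View pics/w8.png

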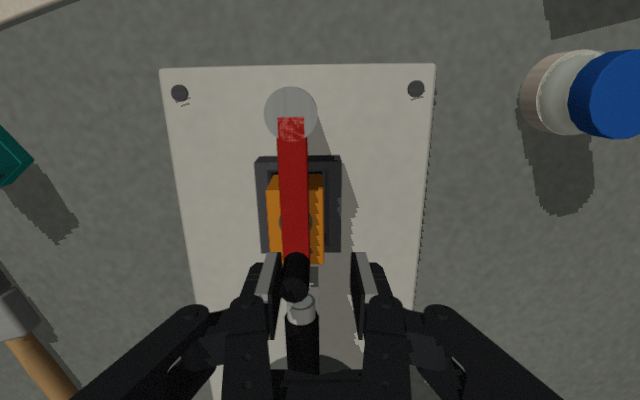

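The red lever lies straight along the block's axis (291,110 to 297,275), and the left pad is touching its knob. I'll push on to feel the stop.

Call:
drive_tool:
  rows:
    - {"offset": [0.0,0.015,0],"rotation": [0,0,0],"claw": 0.4}
    - {"offset": [0.0,0.02,0],"rotation": [0,0,0],"claw": 0.4}
    - {"offset": [0.0,0.02,0],"rotation": [0,0,0],"claw": 0.4}
    - {"offset": [0.0,0.02,0],"rotation": [0,0,0],"claw": 0.4}

```text
clock: 13.13
tcp_pos: [0.6428, 0.0171, 0.0761]
orientation: [-2.488, -1.912, 0.007]
contact_force: [-8.9, 1.2, 5.7]
grip_width: 0.0339
gripper_force: 4.8
```

Call:
drive_tool:
  rows:
    - {"offset": [0,-0.04,0],"rotation": [0,0,0],"claw": 0.4}
    - {"offset": [0,-0.07,0],"rotation": [0,0,0],"claw": 0.4}
    - {"offset": [0,-0.07,-0.15],"rotation": [0,0,0],"claw": 0.4}
    - {"offset": [0,-0.07,-0.35],"rotation": [0,0,0],"claw": 0.4}
    - {"offset": [0,-0.07,-0.5],"rotation": [0,0,0],"claw": 0.4}
    - {"offset": [0,-0.07,-0.5],"rotation": [0,0,0],"claw": 0.4}

```text
clock: 13.63
tcp_pos: [0.6389, 0.0196, 0.1569]
orientation: [2.488, 1.91, 0.012]
contact_force: [0.2, 0.2, 1.2]
grip_width: 0.0341
gripper_force: 0.0
```

```bash
python3 see.py w9
python3 - <<'E'
from arc import *; import pickle
f,W=pickle.load(open("w1.pkl","rb"));z=W[...,2]
for x,y in ((400,196),(385,202),(370,206),(359,211)): print(W[y,x].round(4))
print(st2w(0,-104))
plan([.51,-.10,.15],-90)
E
```

```text
amber 1138 x [-15.3  -7.   14.3] y [53.3 76.8 96.8] z [55.1 60.9 71.2]
red 1534 x [-6.3  0.5  6.8] y [ 64.8  96.8 130.4] z [70.  71.4 73. ]
lockknobtop 333 x [-5.9  0.2  6.4] y [53.9 61.4 66.6] z [89.7 95.2 96.5]
orange 458 x [-100.   -91.6  337.8] y [-179.4 -110.8 -108.3] z [51.7 74.8 85.6]
otop 85 x [-100.   -93.8  -88. ] y [-117.2 -113.8 -109.3] z [84.1 85.  86.1]
offset [ 0.283 -1.029  0.358] rot [ 0.003 -0.001 -0.009] tcp [0.6377 0.0191 0.1546] F [ 0.  -0.7 -0.6] clock 13.6833
[ 0.5579 -0.1382  0.0458]
[ 0.5412 -0.1344  0.0471]
[ 0.5256 -0.1286  0.0485]
[ 0.5127 -0.1272  0.0474]
[ 0.59119839 -0.13914347]
offset [-0.987 -0.617  0.025] rot [ 0.002 -0.003  0.655] tcp [0.6377 0.0191 0.1546] F [ 0.  -0.7 -0.6] clock 13.6833
```

The wrist measurement puts the lock knob at stand (0, 61), so the lever is shut. The focus knob is at (0.4977, -0.1256), 94.5 mm from its hinge, which matches the given 95 mm. I'm going there now.

Run:
```python
from h import *
plan([.4977,-.1256,.13],-99.1)
```

```text
offset [-1.174 -0.653  0.157] rot [ 0.002 -0.003  0.734] tcp [0.6377 0.0191 0.1546] F [ 0.  -0.7 -0.6] clock 13.6833
```

Call:
drive_tool:
  rows:
    - {"offset": [-1,-0.56,0],"rotation": [0,0,0.734],"claw": 0.5}
    - {"offset": [-1,-0.56,0],"rotation": [0,0,0.734],"claw": 0.5}
    - {"offset": [-1,-0.56,0],"rotation": [0,0,0.734],"claw": 0.5}
    - {"offset": [-1,-0.56,0],"rotation": [0,0,0.734],"claw": 0.5}
    - {"offset": [-1,-0.56,0],"rotation": [0,0,0.734],"claw": 0.5}
    - {"offset": [-1,-0.56,0],"rotation": [0,0,0.734],"claw": 0.5}
    - {"offset": [-1,-0.56,0],"rotation": [0,0,0.734],"claw": 0.5}
    - {"offset": [-1,-0.56,0],"rotation": [0,0,0.734],"claw": 0.5}
    - {"offset": [-1,-0.56,0],"rotation": [0,0,0.734],"claw": 0.5}
    - {"offset": [-1,-0.56,0],"rotation": [0,0,0.734],"claw": 0.5}
    - {"offset": [-1,-0.56,0],"rotation": [0,0,0.734],"claw": 0.5}
    - {"offset": [-1,-0.56,0],"rotation": [0,0,0.734],"claw": 0.5}
    - {"offset": [-1,-0.56,0],"rotation": [0,0,0.734],"claw": 0.5}
    - {"offset": [-1,-0.56,0],"rotation": [0,0,0.734],"claw": 0.5}

```text
clock: 14.85
tcp_pos: [0.5152, -0.1045, 0.1508]
orientation: [3.132, -0.244, -0.001]
contact_force: [-0.0, 0.2, 0.7]
grip_width: 0.0428
gripper_force: 0.0
```

```bash
python3 see.py w10
python3 - <<'E'
from h import *
plan([.4977,-.1256,.13],-99.1); print(get_obs()["joints"].round(2))
f=cam("wrist");W=world(f);hsv=cv2.cvtColor(f["frame"],cv2.COLOR_RGB2HSV);z=W[...,2]
o=(hsv[...,0]<16)&(hsv[...,1]>150)&(z>.082)&(z<.095)&(abs(W[...,0]-.5)<.03)&(abs(W[...,1]+.125)<.03)
if o.sum(): print(o.sum(),cv2.minEnclosingCircle((W[o][:,:2]*1000).astype(np.float32)),W[o].mean(0))
d=W[(z>.033)&(z<.0405)&(np.hypot(W[...,0]-.591,W[...,1]+.14)<.06)]; print("drum",len(d),cv2.minAreaRect((d[:,:2]*1000).astype(np.float32)))
E
```

```text
amber 1970 x [-14.8  -0.1  14.7] y [51.8 64.2 95.3] z [51.9 60.6 64. ]
red 1294 x [-6.2  0.7  7.2] y [ 58.1 102.5 123. ] z [69.7 71.3 72.7]
lockknobtop 564 x [-6.1  0.6  7. ] y [52.5 57.5 65.5] z [89.6 95.  96.9]
orange 537 x [-99.2 -89.7 -86.8] y [-121.8 -114.7 -109.1] z [52.1 82.3 86.3]
otop 228 x [-99.2 -93.5 -87.5] y [-121.8 -115.8 -109.8] z [84.1 85.  86.4]
offset [-0.311 -1.331  0.34 ] rot [-0.     0.    -0.741] tcp [ 0.5153 -0.1044  0.151 ] F [ 1.1  0.6 -0.9] clock 14.9
offset [-0.094  0.157  0.14 ] rot [0.    0.    0.002] tcp [ 0.5153 -0.1044  0.151 ] F [ 1.1  0.6 -0.9] clock 14.9
[ 0.35  0.35 -0.32  1.97  0.15  0.84 -1.78]
270 ((497.6395568847656, -128.1086883544922), 6.9203033447265625) [ 0.49820659 -0.12796001  0.08476668]
drum 10321 ((590.4571533203125, -138.60423278808594), (94.87908935546875, 98.80204772949219), 27.908130645751953)
```

Call:
drive_tool:
  rows:
    - {"offset": [-0.092,0.17,0.1],"rotation": [0,0,-0.013],"claw": 0.5}
    - {"offset": [-0.092,0.17,0.1],"rotation": [0,0,-0.013],"claw": 0.5}
    - {"offset": [-0.092,0.17,0.3],"rotation": [0,0,-0.013],"claw": 0.5}
    - {"offset": [-0.092,0.17,0.5],"rotation": [0,0,-0.013],"claw": 0.5}
    - {"offset": [-0.092,0.17,0.645],"rotation": [0,0,-0.013],"claw": 0.5}
    - {"offset": [-0.092,0.17,0.645],"rotation": [0,0,-0.013],"claw": 0.5}
    - {"offset": [-0.092,0.17,0.645],"rotation": [0,0,-0.013],"claw": 0.5}

```text
clock: 15.53
tcp_pos: [0.497, -0.1274, 0.054]
orientation: [-3.134, 0.206, 0.005]
contact_force: [0.5, -0.3, 1.0]
grip_width: 0.0426
gripper_force: 0.0
```

Call:
drive_tool:
  force: 20
  rows:
    - {"offset": [0,0,0],"rotation": [0,0,0],"claw": 0.3}
    - {"offset": [0,0,0],"rotation": [0,0,0],"claw": 0.2}
    - {"offset": [0,0,0],"rotation": [0,0,0],"claw": 0.1}
    - {"offset": [0,0,0],"rotation": [0,0,0],"claw": 0}
    - {"offset": [0,0,0],"rotation": [0,0,0],"claw": 0}
    - {"offset": [0,0,0],"rotation": [0,0,0],"claw": 0}
    - {"offset": [0,0,0],"rotation": [0,0,0],"claw": 0}

```text
clock: 16.12
tcp_pos: [0.499, -0.1289, 0.0563]
orientation: [3.133, -0.209, 0.004]
contact_force: [-1.9, -4.7, 7.6]
grip_width: 0.0132
gripper_force: 21.5
```

Run:
```python
from h import *
plan([.498,-.1275,.054],-97.4); o=get_obs(); h=np.array([.5908,-.1398]); p=o["tcp_pos"][:2]-h; print(np.arctan2(p[1],p[0]),np.hypot(*p),o["grip_width"],o["gripper_force"])
```

```text
offset [-0.008 -0.008  0.015] rot [ 0.001 -0.001 -0.002] tcp [ 0.499  -0.1289  0.0563] F [-1.9 -4.7  7.6] clock 16.1167
3.023014924042881 0.09245795007571027 0.013208595203041752 21.5280818939209
```

Call:
drive_tool:
  rows:
    - {"offset": [0.0005,0.025,-0.012],"rotation": [0,0,-0.02],"claw": 0}
    - {"offset": [0.002,0.051,-0.012],"rotation": [0,0,-0.04],"claw": 0}
    - {"offset": [0.005,0.076,-0.012],"rotation": [0,0,-0.06],"claw": 0}
    - {"offset": [0.008,0.101,-0.012],"rotation": [0,0,-0.08],"claw": 0}
    - {"offset": [0.013,0.126,-0.012],"rotation": [0,0,-0.1],"claw": 0}
    - {"offset": [0.018,0.15,-0.012],"rotation": [0,0,-0.12],"claw": 0}
    - {"offset": [0.018,0.15,-0.012],"rotation": [0,0,-0.12],"claw": 0}
    - {"offset": [0.018,0.15,-0.012],"rotation": [0,0,-0.12],"claw": 0}

```text
clock: 16.78
tcp_pos: [0.4984, -0.1486, 0.0567]
orientation: [-3.135, -0.169, -0.002]
contact_force: [3.5, 3.6, -6.5]
grip_width: 0.013
gripper_force: 21.4
```

```bash
cat > fo.py <<'E'
from h import *
h=np.array([.5908,-.1398]);o=get_obs(); p=o["tcp_pos"][:2]-h; t=np.arctan2(p[1],p[0])%(2*np.pi)
def ft(F,t): return F[1]*np.cos(t)-F[0]*np.sin(t), F[0]*np.cos(t)+F[1]*np.sin(t)
print("ang",t.round(3),"r",np.hypot(*p).round(4),"tang,rad force",np.round(ft(o["contact_force"],t),1),"F",o["contact_force"].round(1),"clock",o["clock"],o["grip_width"].round(4),"yaw",(2*np.arctan2(*(o["orientation"][[1,0]]*np.sign(o["orientation"][0])))-np.pi/2).round(3), o["tcp_pos"].round(4))
E
python3 fo.py
```

```text
Traceback (most recent call last):
  File "fo.py", line 4, in <module>
    print("ang",t.round(3),"r",np.hypot(*p).round(4),"tang,rad force",np.round(ft(o["contact_force"],t),1),"F",o["contact_force"].round(1),"clock",o["clock"],o["grip_width"].round(4),"yaw",(2*np.arctan2(*(o["orientation"][[1,0]]*np.sign(o["orientation"][0])))-np.pi/2).round(3), o["tcp_pos"].round(4))
                                                                                                                                                              ^^^^^^^^^^^^^^^^^^^^^
AttributeError: 'float' object has no attribute 'round'
```

Call:
drive_tool:
  rows:
    - {"offset": [0.002,0.0095,0.008],"rotation": [0,0,-0.0075],"claw": 0}
    - {"offset": [0.002,0.019,0.008],"rotation": [0,0,-0.015],"claw": 0}
    - {"offset": [0.002,0.019,0.008],"rotation": [0,0,-0.015],"claw": 0}

```text
clock: 17.03
tcp_pos: [0.4987, -0.1522, 0.0564]
orientation: [3.134, 0.218, 0.001]
contact_force: [-2.3, 4.7, 6.8]
grip_width: 0.0132
gripper_force: 22.6
```

Call:
drive_tool:
  rows:
    - {"offset": [0.0003,0.0095,0],"rotation": [0,0,-0.0075],"claw": 0}
    - {"offset": [0.0003,0.019,0],"rotation": [0,0,-0.015],"claw": 0}
    - {"offset": [0.0003,0.019,0],"rotation": [0,0,-0.015],"claw": 0}

```text
clock: 17.28
tcp_pos: [0.4991, -0.155, 0.0564]
orientation: [3.13, 0.265, 0.001]
contact_force: [-1.7, 4.4, 7.5]
grip_width: 0.0134
gripper_force: 22.6
```

Call:
drive_tool:
  rows:
    - {"offset": [0.0003,0.0095,0],"rotation": [0,0,-0.0075],"claw": 0}
    - {"offset": [0.0003,0.019,0],"rotation": [0,0,-0.015],"claw": 0}
    - {"offset": [0.0003,0.019,0],"rotation": [0,0,-0.015],"claw": 0}

```text
clock: 17.53
tcp_pos: [0.4995, -0.1578, 0.0564]
orientation: [3.126, 0.311, 0.001]
contact_force: [-1.7, 4.4, 6.8]
grip_width: 0.0135
gripper_force: 22.6
```

Call:
drive_tool:
  rows:
    - {"offset": [0.0003,0.0095,0],"rotation": [0,0,-0.0075],"claw": 0}
    - {"offset": [0.0003,0.019,0],"rotation": [0,0,-0.015],"claw": 0}
    - {"offset": [0.0003,0.019,0],"rotation": [0,0,-0.015],"claw": 0}

```text
clock: 17.78
tcp_pos: [0.5001, -0.1606, 0.0564]
orientation: [3.121, 0.358, 0.001]
contact_force: [-1.5, 3.1, 7.6]
grip_width: 0.0132
gripper_force: 22.7
```

Call:
drive_tool:
  rows:
    - {"offset": [0.0003,0.0095,0],"rotation": [0,0,-0.0075],"claw": 0}
    - {"offset": [0.0003,0.019,0],"rotation": [0,0,-0.015],"claw": 0}
    - {"offset": [0.0003,0.019,0],"rotation": [0,0,-0.015],"claw": 0}

```text
clock: 18.03
tcp_pos: [0.5007, -0.1634, 0.0564]
orientation: [3.115, 0.405, 0.0]
contact_force: [-2.8, 4.6, 7.4]
grip_width: 0.013
gripper_force: 22.7
```

Call:
drive_tool:
  rows:
    - {"offset": [0.0003,0.0095,0],"rotation": [0,0,-0.0075],"claw": 0}
    - {"offset": [0.0003,0.019,0],"rotation": [0,0,-0.015],"claw": 0}
    - {"offset": [0.0003,0.019,0],"rotation": [0,0,-0.015],"claw": 0}

```text
clock: 18.28
tcp_pos: [0.5014, -0.1661, 0.0564]
orientation: [-3.109, -0.452, 0.0]
contact_force: [-2.2, 5.2, 7.7]
grip_width: 0.0134
gripper_force: 22.7
```

Call:
drive_tool:
  rows:
    - {"offset": [0.0003,0.0095,0],"rotation": [0,0,-0.0075],"claw": 0}
    - {"offset": [0.0003,0.019,0],"rotation": [0,0,-0.015],"claw": 0}
    - {"offset": [0.0003,0.019,0],"rotation": [0,0,-0.015],"claw": 0}

```text
clock: 18.53
tcp_pos: [0.502, -0.1683, 0.0564]
orientation: [-3.101, -0.499, 0.001]
contact_force: [-3.7, 4.8, 9.7]
grip_width: 0.0134
gripper_force: 22.8
```

Call:
drive_tool:
  rows:
    - {"offset": [0.0003,0.0095,0],"rotation": [0,0,-0.0075],"claw": 0}
    - {"offset": [0.0003,0.019,0],"rotation": [0,0,-0.015],"claw": 0}
    - {"offset": [0.0003,0.019,0],"rotation": [0,0,-0.015],"claw": 0}

```text
clock: 18.78
tcp_pos: [0.5027, -0.1705, 0.0564]
orientation: [-3.093, -0.545, 0.001]
contact_force: [-4.2, 6.9, 10.1]
grip_width: 0.0132
gripper_force: 22.9
```

```bash
sed -i 's/o\["grip_width"\].round(4)/o["grip_width"]/' fo.py; python3 fo.py
```

```text
ang 3.476 r 0.0933 tang,rad force [-7.9  1.7] F [-4.2  6.9 10.1] clock 18.7833 0.013233714685007718 yaw -1.222 [ 0.5027 -0.1705  0.0564]
```

Call:
drive_tool:
  rows:
    - {"offset": [0.0003,0.0095,-0.01],"rotation": [0,0,-0.0075],"claw": 0}
    - {"offset": [0.0003,0.019,-0.015],"rotation": [0,0,-0.015],"claw": 0}
    - {"offset": [0.0003,0.019,-0.015],"rotation": [0,0,-0.015],"claw": 0}

```text
clock: 19.03
tcp_pos: [0.5035, -0.1726, 0.0568]
orientation: [-3.082, -0.592, 0.001]
contact_force: [1.7, 6.0, -10.3]
grip_width: 0.0133
gripper_force: 21.1
```

Call:
drive_tool:
  rows:
    - {"offset": [0.0003,0.0095,0],"rotation": [0,0,-0.0075],"claw": 0}
    - {"offset": [0.0003,0.019,0],"rotation": [0,0,-0.015],"claw": 0}
    - {"offset": [0.0003,0.019,0],"rotation": [0,0,-0.015],"claw": 0}

```text
clock: 19.28
tcp_pos: [0.5047, -0.1757, 0.0568]
orientation: [-3.074, -0.638, 0.001]
contact_force: [3.1, 5.4, -10.8]
grip_width: 0.0131
gripper_force: 21.0
```

Call:
drive_tool:
  rows:
    - {"offset": [0.0003,0.0095,0],"rotation": [0,0,-0.0075],"claw": 0}
    - {"offset": [0.0003,0.019,0],"rotation": [0,0,-0.015],"claw": 0}
    - {"offset": [0.0003,0.019,0],"rotation": [0,0,-0.015],"claw": 0}

```text
clock: 19.53
tcp_pos: [0.5058, -0.1785, 0.0568]
orientation: [-3.064, -0.684, 0.001]
contact_force: [1.6, 3.9, -9.0]
grip_width: 0.0134
gripper_force: 21.0
```

Call:
drive_tool:
  rows:
    - {"offset": [0.0003,0.0095,0],"rotation": [0,0,-0.0075],"claw": 0}
    - {"offset": [0.0003,0.019,0],"rotation": [0,0,-0.015],"claw": 0}
    - {"offset": [0.0003,0.019,0],"rotation": [0,0,-0.015],"claw": 0}

```text
clock: 19.78
tcp_pos: [0.5071, -0.1813, 0.0568]
orientation: [-3.054, -0.729, 0.001]
contact_force: [3.1, 3.9, -10.6]
grip_width: 0.0132
gripper_force: 21.0
```

Call:
drive_tool:
  rows:
    - {"offset": [0.0003,0.0095,0],"rotation": [0,0,-0.0075],"claw": 0}
    - {"offset": [0.0003,0.019,0],"rotation": [0,0,-0.015],"claw": 0}
    - {"offset": [0.0003,0.019,0],"rotation": [0,0,-0.015],"claw": 0}

```text
clock: 20.03
tcp_pos: [0.5083, -0.184, 0.0568]
orientation: [-3.042, -0.775, 0.002]
contact_force: [2.6, 4.7, -10.2]
grip_width: 0.0133
gripper_force: 20.9
```

Call:
drive_tool:
  rows:
    - {"offset": [0.0003,0.0095,0],"rotation": [0,0,-0.0075],"claw": 0}
    - {"offset": [0.0003,0.019,0],"rotation": [0,0,-0.015],"claw": 0}
    - {"offset": [0.0003,0.019,0],"rotation": [0,0,-0.015],"claw": 0}

```text
clock: 20.28
tcp_pos: [0.5094, -0.186, 0.0568]
orientation: [-3.03, -0.821, 0.003]
contact_force: [0.7, 6.6, -9.0]
grip_width: 0.0133
gripper_force: 21.1
```

Call:
drive_tool:
  rows:
    - {"offset": [0.0003,0.0095,0],"rotation": [0,0,-0.0075],"claw": 0}
    - {"offset": [0.0003,0.019,0],"rotation": [0,0,-0.015],"claw": 0}
    - {"offset": [0.0003,0.019,0],"rotation": [0,0,-0.015],"claw": 0}

```text
clock: 20.53
tcp_pos: [0.5105, -0.1881, 0.0568]
orientation: [-3.017, -0.866, 0.003]
contact_force: [1.2, 6.1, -8.7]
grip_width: 0.0132
gripper_force: 21.2
```

```bash
python3 fo.py
```

```text
ang 3.683 r 0.0937 tang,rad force [-4.6 -4.1] F [ 1.2  6.1 -8.7] clock 20.5333 0.013176998971140158 yaw -1.011 [ 0.5105 -0.1881  0.0568]
```

```bash
cat > seq.py <<'E'
from h import *
D="""0.4984 -0.1486 3.5 3.6
0.4987 -0.1522 -2.3 4.7
0.4991 -0.155 -1.7 4.4
0.4995 -0.1578 -1.7 4.4
0.5001 -0.1606 -1.5 3.1
0.5007 -0.1634 -2.8 4.6
0.5014 -0.1661 -2.2 5.2
0.502 -0.1683 -3.7 4.8
0.5027 -0.1705 -4.2 6.9
0.5035 -0.1726 1.7 6.0
0.5047 -0.1757 3.1 5.4
0.5058 -0.1785 1.6 3.9
0.5071 -0.1813 3.1 3.9
0.5083 -0.184 2.6 4.7
0.5094 -0.186 .7 6.6
0.5105 -0.1881 1.2 6.1"""
c=.24
for l in D.split("\n"):
    x,y,fx,fy=map(float,l.split()); a=np.array([x+.0,y])-[.5908,-.1398]; t=np.arctan2(a[1],a[0])%(2*np.pi)
    print("cmd %.2f meas %.3f  Ft %.1f Fr %.1f"%(c,t-3.023,-(fy*np.cos(t)-fx*np.sin(t)),fx*np.cos(t)+fy*np.sin(t))); c+=.03
E
python3 seq.py
```

```text
cmd 0.24 meas 0.214  Ft 3.3 Fr -3.8
cmd 0.27 meas 0.252  Ft 5.0 Fr 1.7
cmd 0.30 meas 0.283  Ft 4.6 Fr 1.0
cmd 0.33 meas 0.313  Ft 4.6 Fr 0.8
cmd 0.36 meas 0.344  Ft 3.4 Fr 0.8
cmd 0.39 meas 0.375  Ft 5.2 Fr 1.5
cmd 0.42 meas 0.405  Ft 5.6 Fr 0.6
cmd 0.45 meas 0.429  Ft 5.7 Fr 2.1
cmd 0.48 meas 0.454  Ft 7.9 Fr 1.7
cmd 0.51 meas 0.478  Ft 5.0 Fr -3.7
cmd 0.54 meas 0.514  Ft 3.8 Fr -4.9
cmd 0.57 meas 0.546  Ft 2.9 Fr -3.1
cmd 0.60 meas 0.579  Ft 2.1 Fr -4.5
cmd 0.63 meas 0.610  Ft 2.9 Fr -4.5
cmd 0.66 meas 0.635  Ft 5.4 Fr -3.9
cmd 0.69 meas 0.660  Ft 4.6 Fr -4.2
```

Call:
drive_tool:
  rows:
    - {"offset": [0.0003,0.0095,0.007],"rotation": [0,0,-0.0075],"claw": 0}
    - {"offset": [0.0003,0.019,0.007],"rotation": [0,0,-0.015],"claw": 0}
    - {"offset": [0.0003,0.019,0.007],"rotation": [0,0,-0.015],"claw": 0}

```text
clock: 20.78
tcp_pos: [0.5126, -0.1915, 0.0566]
orientation: [-3.005, -0.912, 0.002]
contact_force: [-0.7, 5.0, -2.0]
grip_width: 0.0132
gripper_force: 21.8
```

Call:
drive_tool:
  rows:
    - {"offset": [0.0003,0.0095,0],"rotation": [0,0,-0.0075],"claw": 0}
    - {"offset": [0.0003,0.019,0],"rotation": [0,0,-0.015],"claw": 0}
    - {"offset": [0.0003,0.019,0],"rotation": [0,0,-0.015],"claw": 0}

```text
clock: 21.03
tcp_pos: [0.5143, -0.1941, 0.0566]
orientation: [-2.991, -0.956, 0.002]
contact_force: [-1.0, 3.6, -1.3]
grip_width: 0.013
gripper_force: 21.8
```

Call:
drive_tool:
  rows:
    - {"offset": [0.0003,0.0095,0],"rotation": [0,0,-0.0075],"claw": 0}
    - {"offset": [0.0003,0.019,0],"rotation": [0,0,-0.015],"claw": 0}
    - {"offset": [0.0003,0.019,0],"rotation": [0,0,-0.015],"claw": 0}

```text
clock: 21.28
tcp_pos: [0.5163, -0.1969, 0.0566]
orientation: [-2.977, -1.001, 0.001]
contact_force: [-1.9, 2.9, -1.1]
grip_width: 0.0133
gripper_force: 21.8
```

Call:
drive_tool:
  rows:
    - {"offset": [0.0003,0.0095,0],"rotation": [0,0,-0.0075],"claw": 0}
    - {"offset": [0.0003,0.019,0],"rotation": [0,0,-0.015],"claw": 0}
    - {"offset": [0.0003,0.019,0],"rotation": [0,0,-0.015],"claw": 0}

```text
clock: 21.53
tcp_pos: [0.5183, -0.1997, 0.0566]
orientation: [2.962, 1.046, -0.001]
contact_force: [-2.3, 3.2, -0.1]
grip_width: 0.0132
gripper_force: 21.9
```

Call:
drive_tool:
  rows:
    - {"offset": [0.0003,0.0095,0],"rotation": [0,0,-0.0075],"claw": 0}
    - {"offset": [0.0003,0.019,0],"rotation": [0,0,-0.015],"claw": 0}
    - {"offset": [0.0003,0.019,0],"rotation": [0,0,-0.015],"claw": 0}

```text
clock: 21.78
tcp_pos: [0.5198, -0.2016, 0.0565]
orientation: [-2.946, -1.09, 0.002]
contact_force: [-3.7, 4.3, 2.0]
grip_width: 0.0131
gripper_force: 22.1
```

Call:
drive_tool:
  rows:
    - {"offset": [0.0003,0.0095,0],"rotation": [0,0,-0.0075],"claw": 0}
    - {"offset": [0.0003,0.019,0],"rotation": [0,0,-0.015],"claw": 0}
    - {"offset": [0.0003,0.019,0],"rotation": [0,0,-0.015],"claw": 0}

```text
clock: 22.03
tcp_pos: [0.5214, -0.2034, 0.0565]
orientation: [-2.929, -1.134, 0.002]
contact_force: [-5.3, 4.7, 2.7]
grip_width: 0.0131
gripper_force: 22.2
```

Call:
drive_tool:
  rows:
    - {"offset": [0.0003,0.0095,0],"rotation": [0,0,-0.0075],"claw": 0}
    - {"offset": [0.0003,0.019,0],"rotation": [0,0,-0.015],"claw": 0}
    - {"offset": [0.0003,0.019,0],"rotation": [0,0,-0.015],"claw": 0}

```text
clock: 22.28
tcp_pos: [0.5231, -0.2053, 0.0565]
orientation: [-2.911, -1.178, 0.003]
contact_force: [-4.7, 5.4, 2.3]
grip_width: 0.0132
gripper_force: 22.3
```

```bash
python3 - <<'E'
s=open('seq.py').read()
s=s.replace('1.2 6.1"""','''1.2 6.1
0.5126 -0.1915 -.7 5.0
0.5143 -0.1941 -1.0 3.6
0.5163 -0.1969 -1.9 2.9
0.5183 -0.1997 -2.3 3.2
0.5198 -0.2016 -3.7 4.3
0.5214 -0.2034 -5.3 4.7
0.5231 -0.2053 -4.7 5.4"""''').replace('print("cmd %.2f meas %.3f','print("cmd %.2f lag %.3f meas %.3f').replace('%(c,t-3.023','%(c,c-t+3.023,t-3.023')
open('seq.py','w').write(s)
E
python3 seq.py | tail -12; python3 fo.py; python3 see.py w11
```

```text
cmd 0.57 lag 0.024 meas 0.546  Ft 2.9 Fr -3.1
cmd 0.60 lag 0.021 meas 0.579  Ft 2.1 Fr -4.5
cmd 0.63 lag 0.020 meas 0.610  Ft 2.9 Fr -4.5
cmd 0.66 lag 0.025 meas 0.635  Ft 5.4 Fr -3.9
cmd 0.69 lag 0.030 meas 0.660  Ft 4.6 Fr -4.2
cmd 0.72 lag 0.017 meas 0.703  Ft 4.6 Fr -2.2
cmd 0.75 lag 0.014 meas 0.736  Ft 3.5 Fr -1.3
cmd 0.78 lag 0.007 meas 0.773  Ft 3.5 Fr -0.3
cmd 0.81 lag 0.001 meas 0.809  Ft 3.9 Fr -0.3
cmd 0.84 lag 0.005 meas 0.835  Ft 5.7 Fr -0.0
cmd 0.87 lag 0.010 meas 0.860  Ft 7.0 Fr 0.7
cmd 0.90 lag 0.013 meas 0.887  Ft 7.1 Fr -0.4
ang 3.91 r 0.0942 tang,rad force [-7.2 -0.4] F [-4.7  5.4  2.3] clock 22.2833 0.013168281026778052 yaw -0.802 [ 0.5231 -0.2053  0.0565]
orange 1742 x [-57.2 -49.4 -44.6] y [-189.8 -180.7 -177.3] z [51.7 78.9 85.8]
otop 595 x [-57.5 -51.6 -45.5] y [-190.2 -183.9 -177.9] z [84.1 84.9 86.1]
offset [ 1.304 -1.571 -0.289] rot [-0.001  0.    -0.279] tcp [ 0.5231 -0.2053  0.0565] F [-3.6  6.   2.7] clock 22.3333
```

Call:
drive_tool:
  rows:
    - {"offset": [0.0003,0.0095,0],"rotation": [0,0,-0.0075],"claw": 0}
    - {"offset": [0.0003,0.019,0],"rotation": [0,0,-0.015],"claw": 0}
    - {"offset": [0.0003,0.019,0],"rotation": [0,0,-0.015],"claw": 0}

```text
clock: 22.58
tcp_pos: [0.5255, -0.2078, 0.0566]
orientation: [-2.894, -1.221, 0.002]
contact_force: [-4.0, 4.9, 1.7]
grip_width: 0.0128
gripper_force: 22.1
```

Call:
drive_tool:
  rows:
    - {"offset": [0.0003,0.0095,0],"rotation": [0,0,-0.0075],"claw": 0}
    - {"offset": [0.0003,0.019,0],"rotation": [0,0,-0.015],"claw": 0}
    - {"offset": [0.0003,0.019,0],"rotation": [0,0,-0.015],"claw": 0}

```text
clock: 22.83
tcp_pos: [0.5277, -0.2099, 0.0565]
orientation: [-2.875, -1.265, 0.002]
contact_force: [-3.8, 4.1, 1.2]
grip_width: 0.0131
gripper_force: 22.1
```

Call:
drive_tool:
  rows:
    - {"offset": [0.0003,0.0095,0],"rotation": [0,0,-0.0075],"claw": 0}
    - {"offset": [0.0003,0.019,0],"rotation": [0,0,-0.015],"claw": 0}
    - {"offset": [0.0003,0.019,0],"rotation": [0,0,-0.015],"claw": 0}

```text
clock: 23.08
tcp_pos: [0.53, -0.212, 0.0566]
orientation: [-2.856, -1.308, 0.001]
contact_force: [-2.6, 2.9, 0.2]
grip_width: 0.0134
gripper_force: 22.0
```

Call:
drive_tool:
  rows:
    - {"offset": [0.0001,0.0095,0],"rotation": [0,0,-0.0075],"claw": 0}
    - {"offset": [0.0001,0.0095,0],"rotation": [0,0,-0.0075],"claw": 0}
    - {"offset": [0.0001,0.0095,0],"rotation": [0,0,-0.0075],"claw": 0}

```text
clock: 23.33
tcp_pos: [0.5311, -0.213, 0.0566]
orientation: [2.847, 1.327, -0.001]
contact_force: [-3.6, 2.3, 1.0]
grip_width: 0.0133
gripper_force: 22.1
```

Call:
drive_tool:
  rows:
    - {"offset": [0.0001,0.0095,0],"rotation": [0,0,-0.0075],"claw": 0}
    - {"offset": [0.0001,0.0095,0],"rotation": [0,0,-0.0075],"claw": 0}
    - {"offset": [0.0001,0.0095,0],"rotation": [0,0,-0.0075],"claw": 0}

```text
clock: 23.58
tcp_pos: [0.5322, -0.2139, 0.0566]
orientation: [2.837, 1.349, -0.001]
contact_force: [-3.9, 2.1, 2.4]
grip_width: 0.0135
gripper_force: 22.1
```

```bash
python3 fo.py
```

```text
ang 4.043 r 0.0945 tang,rad force [-4.4  0.8] F [-3.9  2.1  2.4] clock 23.5833 0.01350037424619879 yaw -0.683 [ 0.5322 -0.2139  0.0566]
```

Call:
drive_tool:
  rows:
    - {"offset": [0.0001,0.0065,0],"rotation": [0,0,-0.005],"claw": 0}
    - {"offset": [0.0001,0.0065,0],"rotation": [0,0,-0.005],"claw": 0}
    - {"offset": [0.0001,0.0065,0],"rotation": [0,0,-0.005],"claw": 0}

```text
clock: 23.83
tcp_pos: [0.5327, -0.2145, 0.0565]
orientation: [-2.831, -1.363, 0.002]
contact_force: [-4.7, 1.3, 2.9]
grip_width: 0.0133
gripper_force: 22.2
```

Call:
drive_tool:
  rows:
    - {"offset": [0.0001,0.0065,0],"rotation": [0,0,-0.005],"claw": 0}
    - {"offset": [0.0001,0.0065,0],"rotation": [0,0,-0.005],"claw": 0}
    - {"offset": [0.0001,0.0065,0],"rotation": [0,0,-0.005],"claw": 0}

```text
clock: 24.08
tcp_pos: [0.5334, -0.2149, 0.0565]
orientation: [-2.823, -1.377, 0.002]
contact_force: [-5.5, 2.5, 2.4]
grip_width: 0.0132
gripper_force: 22.2
```

```bash
python3 fo.py
```

```text
ang 4.06 r 0.0946 tang,rad force [-5.9  1.4] F [-5.5  2.5  2.4] clock 24.0833 0.013208274199960731 yaw -0.663 [ 0.5334 -0.2149  0.0565]
```

Call:
drive_tool:
  rows:
    - {"offset": [0.0001,0.005,0],"rotation": [0,0,-0.004],"claw": 0}
    - {"offset": [0.0001,0.005,0],"rotation": [0,0,-0.004],"claw": 0}
    - {"offset": [0.0001,0.005,0],"rotation": [0,0,-0.004],"claw": 0}
    - {"offset": [0.0001,0.005,0],"rotation": [0,0,-0.004],"claw": 0}

```text
clock: 24.42
tcp_pos: [0.5339, -0.2153, 0.0565]
orientation: [-2.818, -1.388, 0.002]
contact_force: [-5.7, 2.5, 4.5]
grip_width: 0.0133
gripper_force: 22.3
```

```bash
python3 fo.py; python3 -c "
from h import *
f=cam('side'); save(f,'s9.png',(180,110,420,290),3)"
```

```text
ang 4.066 r 0.0946 tang,rad force [-6.   1.4] F [-5.7  2.5  4.5] clock 24.4167 0.013338245579977913 yaw -0.655 [ 0.5339 -0.2153  0.0565]
```

View pics/s9.png

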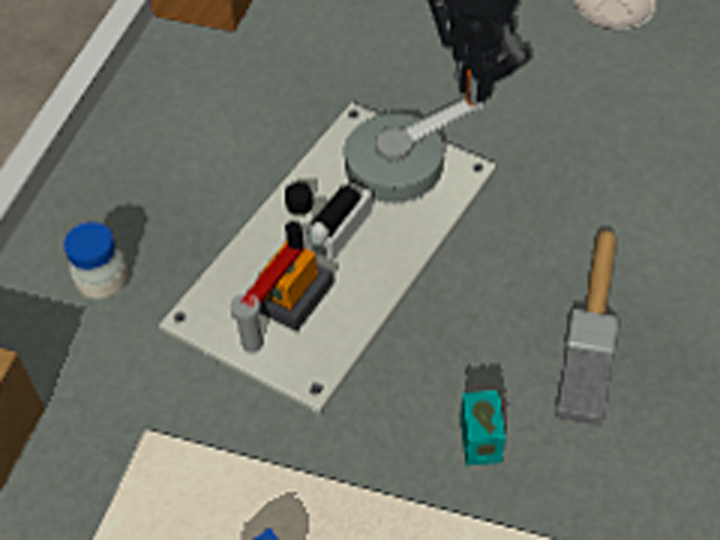

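The side crop shows the block seated at (290,285) with the red lever shut over it (245,300 to 293,235). The gripper holds the focus knob at (470,88), just past the third force jump. Nothing else in view has moved, so I'm handing in.

```bash
python3 -c "
from bench import hand_in; print(hand_in())"
```

```text
the job is handed in; nothing more can be done
None
```

I handed the job in at 24.4 s: the amber block is seated and released, the locking lever is shut against its stop, and the gripper is still holding the focus lever on the third click, counted from the force readings.

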